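# Stack a drilling pack in the pin jig

## Task

Load the pin jig for drilling the bar-pull holes through two drawer fronts at once. Between the jig's steel pins, lay from the bottom up: the raw plywood spoil board (so that the drill does not break out into the jig), the white inner drawer front, the dark drawer front (the show piece, right under the guide where the holes come out truest), and on top the aluminium template with two drill bushes, bushes up - each flat on the one below. Set the parts down without dropping them, and leave the one-bush knob template and the two bar pulls where they lie.

Things in the scene. Friction and masses are not known exactly. Their poses are not given: they have to be found in the camera images.
- pin_jig: Fixed jig: plywood board 236x110x15 mm with six tapered steel pins, 8 mm thick, tops 77 mm above the bench. Origin: centre of its underside, on the bench; x along the length, z up. Pins at (x, y) = (+-72, +-34), (+-96, 0) mm leave a bay 184 (x) by 60 mm, floor at z = 15 mm. Parts go in from above, length along x, either way round, 2 mm play a side; between the pins the long sides are open for fingers.
- spoil_board: Spoil board: raw light plywood strip, 12 mm thick, pitted with dark old drill holes. 180 x 56 mm in outline. Origin: centre of its underside; x along the length, y across the width, z up. Loose, flat on the bench; take it across its 56 mm width at mid-length.
- white_front: White drawer front: strip with white faces and brown particle-board edges, 16 mm thick. 180 x 56 mm in outline. Origin: centre of its underside; x along the length, y across the width, z up. Loose, flat on the bench; take it across its 56 mm width at mid-length.
- dark_front: Dark drawer front: strip with dark wood faces and brown particle-board edges, 16 mm thick. 180 x 56 mm in outline. Origin: centre of its underside; x along the length, y across the width, z up. Loose, flat on the bench; take it across its 56 mm width at mid-length.
- pull_template: Drill template for bar pulls: grey aluminium plate 14 mm thick with TWO dark steel drill bushes on its upper face, 18 mm across, 5 mm proud, 116 mm apart (at x = +-58 mm). 180 x 56 mm in outline. Origin: centre of its underside; x along the length, y across the width, z up. Loose, flat on the bench; take it across its 56 mm width at mid-length.
- knob_template: Drill template for knobs, to be left alone: the same grey aluminium plate, 14 mm thick, but with ONE bush in its middle. 180 x 56 mm in outline. Origin: centre of its underside; x along the length, y across the width, z up. Loose, flat on the bench.
- pull_a: Bar pull, to be left alone: straight steel bar 160 mm long, 12 mm thick with two short posts, lying on the bench. Origin: centre of its underside; x along the bar.
- pull_b: Second bar pull, like the first, to be left alone.
- cabinet_front (a point): Obstacle: grey drawer cabinet, fixed. This point is the middle of its front top edge, 155 mm above the bench; it reaches 155 mm to either side of it (along world y) and 220 mm behind it (+x). Carry things 0.2 m above the bench or higher to clear it.
- clamp_lever (a point): Obstacle: top of the upright red lever of a toggle clamp, 173 mm above the bench; its base board, 18 mm thick (fences to 40 mm), reaches 45 mm ahead of it (+x), 95 mm to either side and 185 mm towards the robot. Fixed; not used here.

How it is judged:
At the end, for the whole second after the job is handed in: In the jig lie, bottom up, spoil board, white front, dark front, two-bush template: centred within 8 mm, undersides 15, 27, 43, 59 mm up within 4 mm, in line within 0.06 rad, level within 0.05 rad, at rest; one-bush template and bar pulls within 30 mm of their starts (horizontal distance between each of spoil_board, white_front, dark_front, pull_template and pin_jig below 0.008 m and z of spoil_board in the frame of pin_jig between 0.011 and 0.019 m and angle between the x axis of each of spoil_board, white_front, dark_front, pull_template and the x axis of pin_jig, either way round below 0.06 rad and angle between each of spoil_board, white_front, dark_front, pull_template's own z axis and vertical below 0.05 rad and linear speed of each of spoil_board, white_front, dark_front, pull_template below 0.02 m/s and z of white_front in the frame of pin_jig between 0.023 and 0.031 m and z of dark_front in the frame of pin_jig between 0.039 and 0.047 m and z of pull_template in the frame of pin_jig between 0.055 and 0.063 m and distance of each of knob_template, pull_a, pull_b from where it was at the start of the episode below 0.03 m); the robot touches nothing.
It fails at once if the one-bush template or a bar pull is moved by more than 30 mm (distance of any of knob_template, pull_a, pull_b from where it was at the start of the episode above 0.03 m).
It fails at once if the plywood spoil board is dropped (moves faster than 0.7 m/s with no finger on it, a fall of over 25 mm) (linear speed of spoil_board above 0.7 m/s and contact force between the fingers and spoil_board below 0.05 N).
It fails at once if the white drawer front is dropped (moves faster than 0.7 m/s with no finger on it, a fall of over 25 mm) (linear speed of white_front above 0.7 m/s and contact force between the fingers and white_front below 0.05 N).
It fails at once if the dark drawer front is dropped (moves faster than 0.7 m/s with no finger on it, a fall of over 25 mm) (linear speed of dark_front above 0.7 m/s and contact force between the fingers and dark_front below 0.05 N).
It fails at once if the two-bush template is dropped (moves faster than 0.7 m/s with no finger on it, a fall of over 25 mm) (linear speed of pull_template above 0.7 m/s and contact force between the fingers and pull_template below 0.05 N).
It also fails if it takes over 122 s, if anything falls off the work surface, if the arm or the gripper's body presses on something with over 40 N, if the wrist force passes 120 N, or if a joint passes its speed limit or range.

## Robot

A 6-joint arm with a two-finger parallel gripper is mounted at the origin on a cart in front of the work surface, level with it; the furniture and walls round the work are solid. World frame = base frame: x ahead of the robot, y to its left, z up, the work surface at z = 0. Lengths are in m, angles in rad, forces in N, time in s.
With the tool pointing down it reaches from about 0.35 to 0.975 m from the base axis. Payload 4.9 kg.
Tool frame: the origin (TCP) lies midway between the tips of the shut fingers; the grasp point (between the pads) lies 19 mm behind it; z points along the fingers, y is the line along which they close (so a half turn about z gives the same grasp; the last joint's range is limited). The gripper opens to 85 mm and grips with 20 to 120 N. Pads are 22 mm wide; open, the fingers measure 114 mm over their backs; the gripper's body (76 mm by 85 mm) begins 54 mm behind the grasp point. The pads swing forward as they close: fully open they stand 13 mm farther back than shut.
Start: joints at [-1.458, 0.053, 1.613, -0, 1.476, -0.119], TCP at [0.144, -0.608, 0.231] pointing down, gripper open.
Joint ranges: [-3.01, 3.01], [-1.01, 2.22], [0.06, 2.58], [-1.02, 4.17], [0.09, 2.62], [-3.14, 3.14]. Speed limits (rad/s): [2.57, 2.57, 3.14, 3.14, 3.14, 3.14].

## Interface

Orientations are given as a rotation vector (axis times angle).
In Python, from station import ctrl gives the robot as it stands.
- The arm moves only by the shell command python3 -m handwheel 'ROWS' [FORCE]. ROWS is JSON, a list of rows, each an object with "gripper": the gripper command: -1 is fully open, 1 is shut, values between are in proportion; "offset": the shift along the tool's x, y, z in mm, a list of three; "rotation": the turn, a rotation vector about the tool's x, y, z in rad, a list of three. A call has exactly 8 rows; each row is the pose to reach, as a shift and turn from the pose commanded when the call began, along the tool's axes at that moment; what a row does not reach only later rows make up. A row lasts 1/8 s, in which the tool goes at most 62.5 mm and 10.7 degrees, less where a joint would pass 70% of its speed; a pose out of reach is approached as far as the arm can. A call with a gripper value outside its range is refused whole. The fingers move at their own pace and stop on an object; FORCE is the grip in N (left out, the last holds). Time passes only in rows, so rows that repeat a pose let the fingers close, or fill a call up. It gives the time, the measured TCP pose, the force, the opening and the grip force at its end, in the units of the state.
- ctrl.get_obs(): the state, without advancing time (a new reading comes with each control period).
- ctrl.get_image(name): name is "scene" or "top" or "wrist"; returns a dict with "image" (420x560x3 uint8, red, green, blue), "fovy" (degrees; the focal length in pixels is half the picture's height over the tangent of half this angle, whatever the lens; pixels are square), "cx", "cy" (the principal point, pixels), "xyz" and "attitude" of the camera in the world. Camera axes: x right, y up, looking along -z (the intrinsics and any distortion apply to the point x, -y, -z); pixel columns grow to the right and rows downward; lengths in m; the calibration is good to about 2 mm. A picture is of the moment at which its call begins. There is no depth.
- ctrl.finish_job(): hands the job in; it is judged then, once.
The state is a dict: "t": time; "q": joint angles; "dq": joint speeds; "effort": joint torques, N m; "tool_pos": TCP position; "tool_rot": TCP orientation; "contact_force": force on the tool from outside, world axes, zero at the start; "wrist_torque": the same for the moment, N m; "opening": finger opening in m; "grip_force": force on a finger pad.
Only numpy, scipy, OpenCV 4.12 (cv2) and the standard library are available. Lean on these libraries where they do the work, as an engineer would, in place of code of your own. Each camera call takes 0.05 s, during which the arm holds its last target. There are 200 camera calls.

## Working session

There is one attempt and no reset: what is moved stays moved. The work goes in short steps, Python scripts to look and compute and a shell command to move; the robot and the scene stay as the last step left them, time stands still between calls to the robot, and variables do not carry over. Pictures are saved under pics/ and viewed, at most 14 in all, crops included, and the job is handed in when it is done.

```bash
ls; mkdir -p pics; python3 - <<'E'
from station import ctrl
import cv2
for n in("scene","top"):
    d=ctrl.get_image(n); cv2.imwrite(f"pics/{n}0.png",d["image"][:,:,::-1])
    print(n,{k:v for k,v in d.items() if k!="image"})
print(ctrl.get_obs())
E
```

```text
pics
scene {'fovy': 44.12463656459465, 'cx': 288.6561343504715, 'cy': 205.75830683288464, 'xyz': array([-0.00448813,  0.88230266,  1.00484082]), 'attitude': array([ 0.27210009, -1.14064359, -2.42416788])}
top {'fovy': 50.324877730120335, 'cx': 283.09383155979293, 'cy': 205.5205896788617, 'xyz': array([ 0.41581984, -0.03396626,  1.2424954 ]), 'attitude': array([ 0.04621272, -0.04488744, -1.5878017 ])}
{'t': 0.1, 'q': array([-1.45798942e+00,  5.33509358e-02,  1.61420579e+00,  2.85983032e-06,
        1.47600457e+00, -1.19012584e-01]), 'dq': array([-0.00021044, -0.00021693, -0.00389662, -0.00038748,  0.00071506,
        0.00068916]), 'effort': array([ 2.92647110e-04, -3.94904995e+01, -3.71365178e+01, -1.53100414e-04,
        3.91585272e-03,  3.83813685e-06]), 'tool_pos': array([ 0.14352002, -0.60769615,  0.23011938]), 'tool_rot': array([-3.11855715e+00, -3.63098273e-01, -1.40577772e-05]), 'contact_force': array([-0.02901898,  0.26858054,  0.05527482]), 'wrist_torque': array([ 0.0211974 , -0.01124153,  0.03959297]), 'grip_force': 0.0, 'opening': 0.08534317003492549}
```

View pics/top0.png

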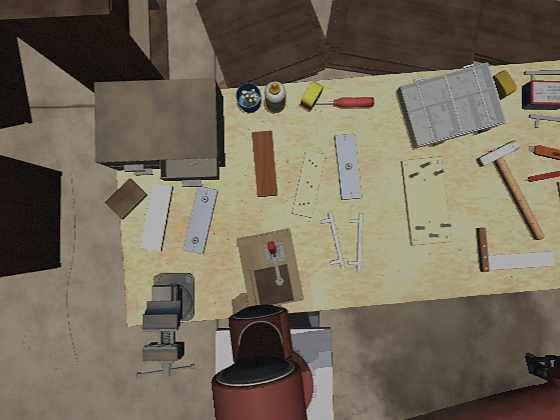

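View pics/scene0.png

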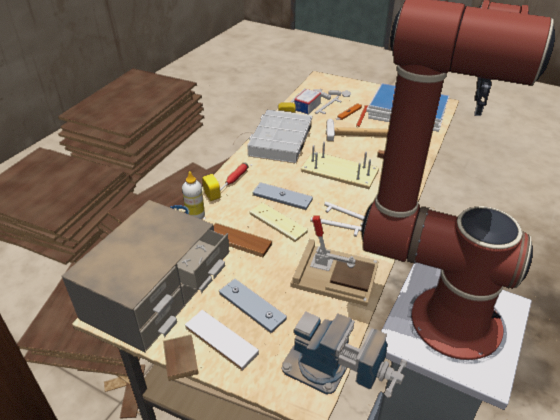

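The top view shows, at pixel (column, row): dark front (264,163), spoil board (307,183), one-bush template (347,166), bar pulls (347,240), pin jig (427,200), white front (157,218), two-bush template (200,220), clamp (270,265) and cabinet (158,125). The scene view agrees with this.

```bash
cat > h.py <<'E'
import numpy as np, cv2
from scipy.spatial.transform import Rotation as R
from station import ctrl
def shot(n): return ctrl.get_image(n)
def plane(d,uv,z):
    uv=np.atleast_2d(np.float64(uv)); im=d["image"]
    f=im.shape[0]/2/np.tan(np.radians(d["fovy"])/2)
    r=np.c_[(uv[:,0]-d["cx"])/f,-(uv[:,1]-d["cy"])/f,-np.ones(len(uv))]
    r=R.from_rotvec(d["attitude"]).apply(r)
    c=d["xyz"]; return c+r*((z-c[2])/r[:,2])[:,None]
def proj(d,p):
    f=d["image"].shape[0]/2/np.tan(np.radians(d["fovy"])/2)
    q=R.from_rotvec(d["attitude"]).inv().apply(np.atleast_2d(p)-d["xyz"])
    return np.c_[d["cx"]+f*q[:,0]/-q[:,2], d["cy"]+f*q[:,1]/q[:,2]]
def part(d,seed,z,thr=25,half=60):
    lab=cv2.cvtColor(cv2.GaussianBlur(d["image"],(3,3),0),cv2.COLOR_RGB2LAB).astype(float)
    u,v=seed; ref=np.median(lab[v-5:v+6,u-3:u+4].reshape(-1,3),0)
    m=(np.linalg.norm(lab-ref,axis=2)<thr).astype(np.uint8)
    k=np.zeros_like(m);k[max(0,v-half):v+half,max(0,u-half):u+half]=1;m*=k
    m=cv2.morphologyEx(m,cv2.MORPH_OPEN,np.ones((3,3)))
    cs,_=cv2.findContours(m,cv2.RETR_EXTERNAL,cv2.CHAIN_APPROX_NONE)
    c=max((c for c in cs if cv2.pointPolygonTest(c,(float(u),float(v)),True)>-12),key=cv2.contourArea)
    P=plane(d,c[:,0].astype(float),z)
    rc=cv2.minAreaRect((P[:,:2]*1000).astype(np.float32))
    (x,y),(w,hh),a=rc
    if w<hh: a+=90;w,hh=hh,w
    a=(a+90)%180-90
    return np.array([x,y,w,hh,a]).round(1),c
E
python3 - <<'E'
from h import *
d=shot("top")
for n,s,z in(("dark",(264,163),.016),("white",(157,218),.016),("two",(200,222),.014),("knob",(347,180),.014),("spoil",(308,190),.012),("jig",(424,205),.015)):
    for t in (18,28): print(n,t,part(d,s,z,t)[0])
o=ctrl.get_obs()
w=shot("wrist"); T=R.from_rotvec(o["tool_rot"])
print("wristcam in tool",T.inv().apply(w["xyz"]-o["tool_pos"]),(T.inv()*R.from_rotvec(w["attitude"])).as_rotvec(),w["fovy"],w["cx"],w["cy"])
print("cab/clamp", plane(d,[(97,163),(220,165)],.155),plane(d,[271,243],.173))
cv2.imwrite("pics/w0.png",w["image"][:,:,::-1])
cv2.imwrite("pics/top_c.png",cv2.resize(d["image"][120:280,130:460,::-1],None,fx=2.4,fy=2.4,interpolation=2))
E
```

```text
dark 18 [604.3  15.9 180.   53.6   4.7]
dark 28 [604.2  17.  180.7  54.9   4.2]
white 18 [474.3 327.2 203.3  77.  -10.4]
white 28 [443.9 288.  294.5 273.4  -0.5]
two 18 [453.5 197.4 180.2  54.4 -13.6]
two 28 [445.7 225.5 213.3 113.9 -12.1]
knob 18 [ 593.7 -216.2  178.7   54.4    5. ]
knob 28 [ 557.1 -210.9  330.6  330.4   89. ]
spoil 18 [ 531.5 -102.2  331.3  330.    89. ]
spoil 28 [ 531.5 -102.2  331.3  330.    89. ]
jig 18 [ 484.2 -420.9  333.   327.9   89. ]
jig 28 [ 484.2 -420.9  333.   327.9   89. ]
wristcam in tool [ 0.08200248  0.00046612 -0.14287635] [2.04468273 2.04444532 0.33551706] 69.53347979089418 279.8559479010445 205.23104947995776
cab/clamp [[0.5912179  0.42074544 0.155     ]
 [0.58095683 0.11922665 0.155     ]] [[ 0.38875679 -0.00320569  0.173     ]]
```

View pics/top_c.png

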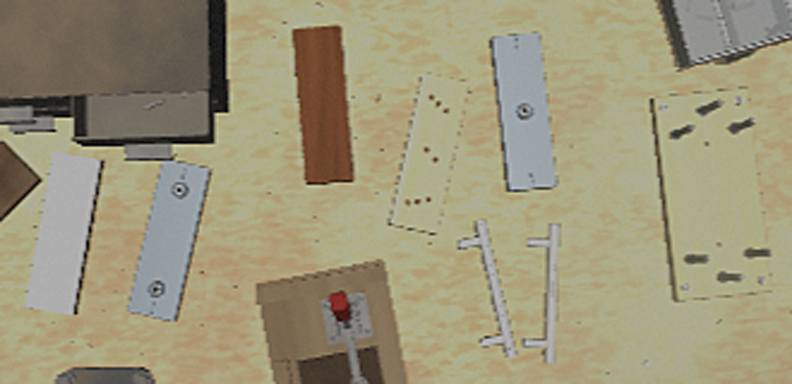

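View pics/w0.png

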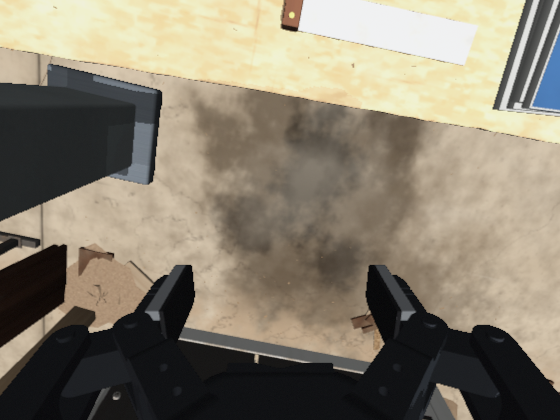

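```bash
cat >> h.py <<'E'
def rect4(d,uv,z):
    P=plane(d,uv,z)[:,:2]*1000   # order: farA, farB, nearB, nearA (A-B short side)
    a=(P[0]+P[1]-P[2]-P[3])/2; return np.r_[P.mean(0),np.hypot(*a),np.hypot(*(P[0]-P[1])),np.degrees(np.arctan2(a[1],a[0]))].round(1)
def togo(x,y,z,yaw):
    "target TCP mm, yaw deg of tool x; prints shift (mm) and turn (rad) in present tool axes"
    o=ctrl.get_obs(); T=R.from_rotvec(o["tool_rot"])
    off=T.inv().apply(np.array([x,y,z])-o["tool_pos"]*1000)
    c,s=np.cos(np.radians(yaw)),np.sin(np.radians(yaw))
    G=R.from_matrix(np.array([[c,s,0],[s,-c,0],[0,0,-1]]))
    print("shift",off.round(1),"turn",(T.inv()*G).as_rotvec().round(4),"grip",round(o["grip_force"],1),"open",round(o["opening"]*1000,1),"t",o["t"])
E
python3 - <<'E'
from h import *
d=shot("top")
f=lambda l:[(130+u/2.4,120+v/2.4) for u,v in l]
print("spoil",rect4(d,f([(423,72),(470,86),(436,235),(389,223)]),.012))
print("white",rect4(d,f([(56,153),(103,162),(75,315),(27,307)]),.016))
print("jig",rect4(d,f([(651,98),(744,87),(772,290),(676,300)]),.015))
o=ctrl.get_obs();w=shot("wrist")
w["xyz"]=w["xyz"]+[0,0,.12]-np.r_[o["tool_pos"][:2],0]
M=R.from_euler("z",-13.3,degrees=True)
print(M.apply(plane(w,[(280,210),(280,0),(280,419),(0,210),(560,210),(280,260)],.03)).round(3))
togo(400,-400,350,5)
E
```

```text
spoil [ 545.3 -106.2  178.    56.7  -13.9]
white [460.1 312.5 178.1  55.1 -10.6]
jig [ 493.9 -427.2  234.1  108.1    5.4]
[[-0.083 -0.001  0.03 ]
 [ 0.21  -0.001  0.03 ]
 [-0.554 -0.001  0.03 ]
 [-0.083  0.455  0.03 ]
 [-0.083 -0.456  0.03 ]
 [-0.174 -0.001  0.03 ]]
shift [ 297.4 -143.7 -119. ] turn [-0.0007 -0.      0.1445] grip 0.0 open 85.7 t 0.3
```

```bash
python3 -m handwheel '[{"gripper":-1,"offset":[30,-8,-20],"rotation":[0,0,0.02]},{"gripper":-1,"offset":[85,-22,-50],"rotation":[0,0,0.04]},{"gripper":-1,"offset":[140,-37,-75],"rotation":[0,0,0.07]},{"gripper":-1,"offset":[198,-52,-95],"rotation":[0,0,0.1]},{"gripper":-1,"offset":[255,-67,-110],"rotation":[0,0,0.12]},{"gripper":-1,"offset":[310,-81,-120],"rotation":[0,0,0.138]},{"gripper":-1,"offset":[355,-92,-120],"rotation":[0,0,0.138]},{"gripper":-1,"offset":[374,-97,-120],"rotation":[0,0,0.138]}]' 60
python3 - <<'E'
from h import *
togo(494,-427,350,5.4)
w=shot("wrist"); cv2.imwrite("pics/w1.png",w["image"][:,:,::-1])
E
```

```text
t: 1.3
tool_pos: [0.4872, -0.4265, 0.3512]
tool_rot: [-3.138, -0.151, 0.0]
contact_force: [0.4, -0.3, -0.3]
opening: 0.0856
grip_force: 0.0
shift [6.8 1.2 1.2] turn [-0.0002  0.0001  0.0022] grip 0.0 open 85.6 t 1.3
```

View pics/w1.png

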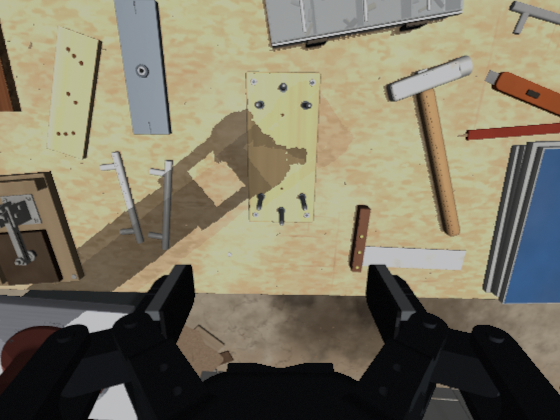

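The wrist view shows the jig, with corners near (246,73), (321,72), (314,221) and (249,222), and all six pins. The spoil board is at (75,93). I'll enlarge the jig.

```bash
python3 - <<'E'
import cv2
i=cv2.imread("pics/w1.png")
cv2.imwrite("pics/w1c.png",cv2.resize(i[60:235,225:340],None,fx=3.4,fy=3.4,interpolation=2))
E
```

```text
(no output)
```

View pics/w1c.png

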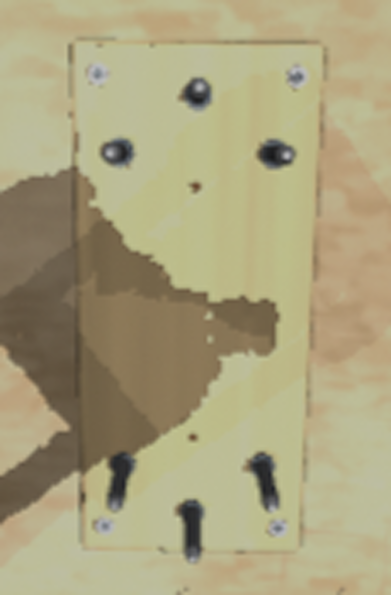

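```bash
python3 - <<'E'
from h import *
w=shot("wrist")
f=lambda l:[(225+u/3.4-.35,60+v/3.4-.35) for u,v in l]
print("corners",rect4(w,f([(76,42),(323,44),(300,549),(83,547)]),.015))
print("screws",rect4(w,f([(97,74),(296,76),(277,527),(104,525)]),.015))
print("tops",rect4(w,f([(114,152),(286,154),(271,505),(116,504)]),.077), plane(w,f([(198,86),(192,557)]),.077))
print("spoil",rect4(w,[(60,26),(101,40),(85,159),(48,148)],.012))
togo(545,-106,350,-14)
E
```

```text
corners [ 496.9 -429.1  232.1  105.7    4.8]
screws [ 496.3 -428.3  207.7   85.9    4.9]
tops [ 497.  -429.2  143.1   66.1    4.7] [[ 0.59205287 -0.42020864  0.077     ]
 [ 0.40143331 -0.43681919  0.077     ]]
spoil [ 548.4 -109.1  179.2   56.9  -13.3]
shift [  89.2 -313.9    0.9] turn [-0.0005  0.0007  0.3405] grip 0.0 open 85.5 t 1.4
```

```bash
python3 -m handwheel '[{"gripper":-1,"offset":[8,-30,5],"rotation":[0,0,0.05]},{"gripper":-1,"offset":[25,-85,20],"rotation":[0,0,0.1]},{"gripper":-1,"offset":[42,-143,40],"rotation":[0,0,0.16]},{"gripper":-1,"offset":[58,-200,60],"rotation":[0,0,0.22]},{"gripper":-1,"offset":[75,-255,80],"rotation":[0,0,0.28]},{"gripper":-1,"offset":[87,-298,95],"rotation":[0,0,0.33]},{"gripper":-1,"offset":[91,-312,101],"rotation":[0,0,0.333]},{"gripper":-1,"offset":[91,-312,101],"rotation":[0,0,0.333]}]' 60
python3 - <<'E'
from h import *
w=shot("wrist"); cv2.imwrite("pics/w2.png",w["image"][:,:,::-1])
print(proj(w,[[.5465,-.1075,.012]]))
togo(546.5,-107.5,5,-13.6)
E
```

```text
t: 2.4
tool_pos: [0.5462, -0.1095, 0.25]
tool_rot: [3.118, -0.374, -0.001]
contact_force: [-0.1, -1.2, -0.5]
opening: 0.0855
grip_force: 0.0
[[277.39065172 170.85145894]]
shift [ -0.7  -2.9 245.7] turn [ 0.001  -0.0004 -0.0026] grip 0.0 open 85.5 t 2.45
```

View pics/w2.png

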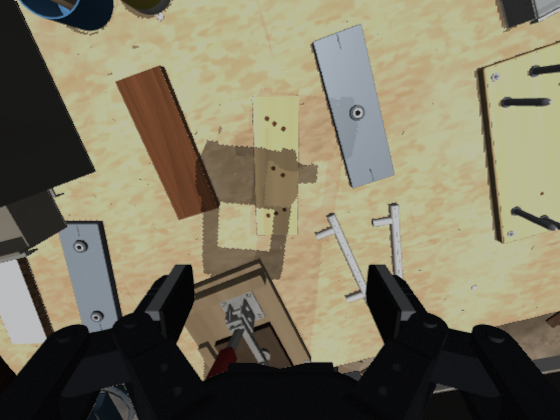

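```bash
python3 - <<'E'
import cv2
i=cv2.imread("pics/w2.png")
cv2.imwrite("pics/w2c.png",cv2.resize(i[85:245,235:320],None,fx=3.7,fy=3.7,interpolation=2))
E
```

```text
(no output)
```

View pics/w2c.png

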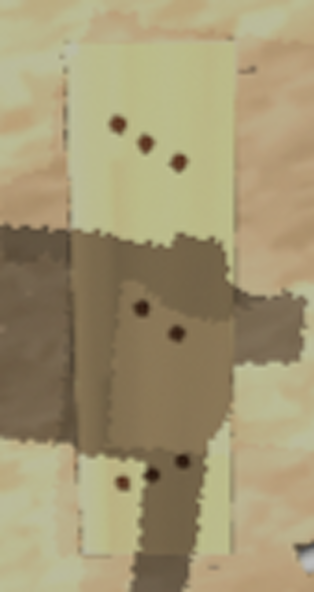

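The spoil board shows clearly; its corners in the crop are (71,41), (238,41), (232,554) and (80,554).

```bash
python3 - <<'E'
from h import *
w=shot("wrist")
f=lambda l:[(235+u/3.7-.35,85+v/3.7-.35) for u,v in l]
s=rect4(w,f([(71,41),(238,41),(232,554),(80,554)]),.012);print("spoil",s)
print("dark",part(w,(165,140),.016,25,90)[0])
print("two",rect4(w,[(60,222),(102,221),(125,330),(88,330)],.014))
togo(s[0],s[1],5,s[4])
E
```

```text
spoil [ 548.  -107.5  179.4   53.5  -13.8]
dark [606.3  14.3 178.3  55.9   4.2]
two [455.7 185.9 179.3  56.9 -13.3]
shift [  0.3  -3.5 246. ] turn [ 0.0009 -0.001   0.0001] grip 0.0 open 85.3 t 2.5
```

```bash
python3 -m handwheel '[{"gripper":-1,"offset":[0,-3,35],"rotation":[0,0,0]},{"gripper":-1,"offset":[0,-3,95],"rotation":[0,0,0]},{"gripper":-1,"offset":[0,-3,150],"rotation":[0,0,0]},{"gripper":-1,"offset":[0,-3,195],"rotation":[0,0,0]},{"gripper":-1,"offset":[0,-3,225],"rotation":[0,0,0]},{"gripper":-1,"offset":[0,-3,237],"rotation":[0,0,0]},{"gripper":-1,"offset":[0,-3,243],"rotation":[0,0,0]},{"gripper":0.2,"offset":[0,-3,243],"rotation":[0,0,0]}]' 60
python3 - <<'E'
from h import *
togo(547.7,-107.5,5,-13.8)
E
```

```text
t: 3.5
tool_pos: [0.5483, -0.1066, 0.0085]
tool_rot: [3.119, -0.376, 0.003]
contact_force: [0.3, 0.8, 0.1]
opening: 0.0696
grip_force: 0.0
shift [-0.4  1.   3.5] turn [ 0.0002 -0.0019  0.0012] grip 0.0 open 69.6 t 3.5
```

```bash
python3 -m handwheel '[{"gripper":1,"offset":[0,0,3],"rotation":[0,0,0]},{"gripper":1,"offset":[0,0,3],"rotation":[0,0,0]},{"gripper":1,"offset":[0,0,3],"rotation":[0,0,0]},{"gripper":1,"offset":[0,0,3],"rotation":[0,0,0]},{"gripper":1,"offset":[0,0,3],"rotation":[0,0,0]},{"gripper":1,"offset":[0,0,0],"rotation":[0,0,0]},{"gripper":1,"offset":[0,0,-10],"rotation":[0,0,0]},{"gripper":1,"offset":[0,0,-30],"rotation":[0,0,0]}]' 60
python3 - <<'E'
from h import *
togo(497,-428.6,260,4.9)
E
```

```text
t: 4.5
tool_pos: [0.5461, -0.1054, 0.037]
tool_rot: [-3.119, 0.375, 0.005]
contact_force: [0.4, -0.1, 0.4]
opening: -0.0001
grip_force: 0.0
shift [  28.2  325.6 -223.1] turn [-0.0008  0.003  -0.3246] grip 0.0 open -0.1 t 4.5
```

```bash
python3 -m handwheel '[{"gripper":1,"offset":[0,0,-20],"rotation":[0,0,0]},{"gripper":-1,"offset":[0,0,-60],"rotation":[0,0,0]},{"gripper":-1,"offset":[0,0,-110],"rotation":[0,0,0]},{"gripper":-1,"offset":[0,0,-150],"rotation":[0,0,0]},{"gripper":-1,"offset":[0,0,-170],"rotation":[0,0,0]},{"gripper":-1,"offset":[0,0,-170],"rotation":[0,0,0]},{"gripper":-1,"offset":[0,0,-170],"rotation":[0,0,0]},{"gripper":-1,"offset":[0,0,-170],"rotation":[0,0,0]}]' 60
python3 - <<'E'
from h import *
w=shot("wrist");cv2.imwrite("pics/w3.png",w["image"][:,:,::-1])
cv2.imwrite("pics/w3c.png",cv2.resize(w["image"][70:270,210:370,::-1],None,fx=3,fy=3,interpolation=2))
E
```

```text
t: 5.5
tool_pos: [0.5462, -0.1055, 0.2048]
tool_rot: [-3.118, 0.375, 0.006]
contact_force: [-0.3, -0.5, 0.2]
opening: 0.0855
grip_force: 0.0
```

View pics/w3c.png

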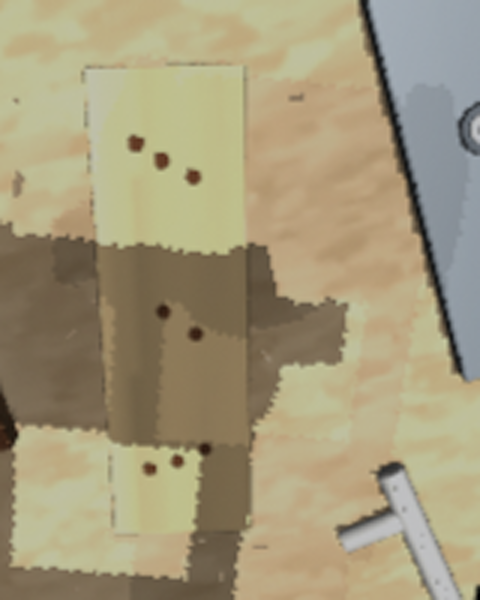

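The fingers slid over the board: at 56 mm opening the tips stand about 5 mm behind the TCP. The board has shifted slightly; its crop corners are now (86,67), (244,65), (250,530) and (114,533). I'll grasp lower, with the TCP at about z = -3 mm.

```bash
python3 - <<'E'
from h import *
w=shot("wrist")
f=lambda l:[(210+u/3-.35,70+v/3-.35) for u,v in l]
s=rect4(w,f([(86,67),(244,65),(250,531),(114,533)]),.012);print("spoil",s)
togo(s[0],s[1],-3,s[4])
E
```

```text
spoil [552.6 -93.8 179.1  54.8 -12.4]
shift [  3.6 -12.9 208.5] turn [-0.0003  0.003  -0.0228] grip 0.0 open 85.6 t 5.6
```

```bash
python3 -m handwheel '[{"gripper":-1,"offset":[3,-13,30],"rotation":[0,0.003,-0.023]},{"gripper":-1,"offset":[3.5,-13,85],"rotation":[0,0.003,-0.023]},{"gripper":-1,"offset":[3.5,-13,135],"rotation":[0,0.003,-0.023]},{"gripper":-1,"offset":[3.5,-13,175],"rotation":[0,0.003,-0.023]},{"gripper":-1,"offset":[3.5,-13,195],"rotation":[0,0.003,-0.023]},{"gripper":-1,"offset":[3.5,-13,204],"rotation":[0,0.003,-0.023]},{"gripper":-1,"offset":[3.5,-13,206],"rotation":[0,0.003,-0.023]},{"gripper":0.2,"offset":[3.5,-13,206],"rotation":[0,0.003,-0.023]}]' 60
python3 - <<'E'
from h import *
togo(552.6,-93.8,-3,-12.4)
E
```

```text
t: 6.6
tool_pos: [0.5551, -0.0945, 0.0029]
tool_rot: [3.122, -0.339, 0.009]
contact_force: [0.4, 0.5, -0.7]
opening: 0.0698
grip_force: 0.0
shift [-2.7 -0.1  5.9] turn [ 0.0002 -0.0057  0.0002] grip 0.0 open 69.8 t 6.6
```

```bash
python3 -m handwheel '[{"gripper":-0.2,"offset":[-2,0,5],"rotation":[0,-0.004,0]},{"gripper":0.2,"offset":[-2,0,5.5],"rotation":[0,-0.004,0]},{"gripper":0.5,"offset":[-2,0,5.5],"rotation":[0,-0.004,0]},{"gripper":0.8,"offset":[-2,0,5.5],"rotation":[0,-0.004,0]},{"gripper":1,"offset":[-2,0,5.5],"rotation":[0,-0.004,0]},{"gripper":1,"offset":[-2,0,5.5],"rotation":[0,-0.004,0]},{"gripper":1,"offset":[-2,0,5.5],"rotation":[0,-0.004,0]},{"gripper":1,"offset":[-2,0,5.5],"rotation":[0,-0.004,0]}]' 60
python3 - <<'E'
from h import *
togo(552.6,-93.8,-3,-12.4)
E
```

```text
t: 7.6
tool_pos: [0.5541, -0.0942, -0.0005]
tool_rot: [3.123, -0.339, 0.004]
contact_force: [-3.8, 1.3, 14.2]
opening: 0.0543
grip_force: 61.7
shift [-1.6 -0.1  2.5] turn [ 0.0003 -0.0028  0.0003] grip 61.7 open 54.3 t 7.6
```

```bash
python3 -m handwheel '[{"gripper":1,"offset":[0,0,-3],"rotation":[0,0,0]},{"gripper":1,"offset":[0,0,-10],"rotation":[0,0,0]},{"gripper":1,"offset":[0,0,-35],"rotation":[0,0,0]},{"gripper":1,"offset":[0,0,-75],"rotation":[0,0,0]},{"gripper":1,"offset":[0,0,-125],"rotation":[0,0,0]},{"gripper":1,"offset":[0,0,-175],"rotation":[0,0,0]},{"gripper":1,"offset":[0,0,-210],"rotation":[0,0,0]},{"gripper":1,"offset":[0,0,-225],"rotation":[0,0,0]}]' 80
python3 - <<'E'
from h import *
w=shot("wrist");cv2.imwrite("pics/w4.png",w["image"][:,:,::-1])
togo(497,-428.6,240,4.9)
E
```

```text
t: 8.6
tool_pos: [0.5529, -0.0939, 0.2234]
tool_rot: [3.123, -0.339, 0.004]
contact_force: [-0.5, 0.4, 0.1]
opening: 0.0536
grip_force: 84.1
shift [ 16.9 338.9 -15.6] turn [ 0.001  -0.0035 -0.3017] grip 84.1 open 53.5 t 8.65
```

View pics/w4.png

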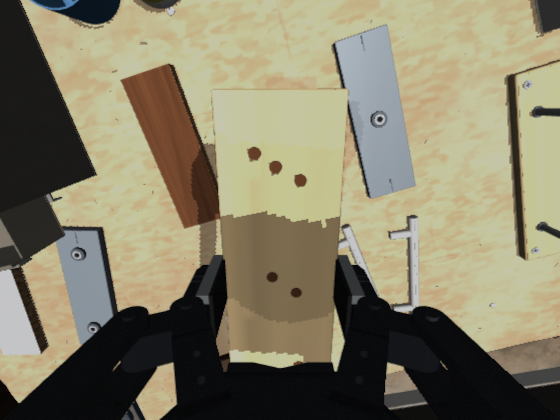

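The board is in the grip and level. Its front edge runs from (212,90) to (347,89), parallel to the closing line, so I can work out where it sits in the hand.

```bash
cat >> h.py <<'E'
def inhand(w,uv,h):
    "points at tool height h mm above TCP, given in tool axes (mm)"
    o=ctrl.get_obs();T=R.from_rotvec(o["tool_rot"])
    return T.inv().apply(plane(w,uv,o["tool_pos"][2]+h/1000)-o["tool_pos"]).round(4)*1000
E
python3 - <<'E'
from h import *
w=shot("wrist")
print(inhand(w,[(212,90),(347,89.5)],12))
E
```

```text
[[ 87.9 -27.1 -11.9]
 [ 88.1  28.5 -11.9]]
```

```bash
python3 -m handwheel '[{"gripper":1,"offset":[1,20,-5],"rotation":[0,-0.003,-0.02]},{"gripper":1,"offset":[3,65,-16],"rotation":[0,-0.003,-0.06]},{"gripper":1,"offset":[7,120,-16],"rotation":[0,-0.003,-0.11]},{"gripper":1,"offset":[10,180,-16],"rotation":[0,-0.003,-0.16]},{"gripper":1,"offset":[13,240,-16],"rotation":[0,-0.003,-0.21]},{"gripper":1,"offset":[16,290,-16],"rotation":[0,-0.003,-0.26]},{"gripper":1,"offset":[18,325,-16],"rotation":[0,-0.003,-0.295]},{"gripper":1,"offset":[18.5,338.5,-16],"rotation":[0,-0.003,-0.302]}]' 80
python3 -m handwheel '[{"gripper":1,"offset":[0,0,10],"rotation":[0,0,0]},{"gripper":1,"offset":[0,0,40],"rotation":[0,0,0]},{"gripper":1,"offset":[0,0,80],"rotation":[0,0,0]},{"gripper":1,"offset":[0,0,115],"rotation":[0,0,0]},{"gripper":1,"offset":[0,0,130],"rotation":[0,0,0]},{"gripper":1,"offset":[0,0,135],"rotation":[0,0,0]},{"gripper":1,"offset":[0,0,135],"rotation":[0,0,0]},{"gripper":1,"offset":[0,0,135],"rotation":[0,0,0]}]' 80
python3 - <<'E'
from h import *
w=shot("wrist");cv2.imwrite("pics/w5.png",w["image"][:,:,::-1])
print(ctrl.get_obs()["tool_pos"])
togo(498.8,-428.4,14,4.9)
E
```

```text
t: 9.7
tool_pos: [0.4961, -0.4292, 0.2333]
tool_rot: [-3.134, -0.131, 0.011]
contact_force: [0.1, 0.0, -1.5]
opening: 0.0532
grip_force: 84.2
t: 10.7
tool_pos: [0.498, -0.429, 0.1038]
tool_rot: [3.137, 0.135, -0.003]
contact_force: [-0.6, -0.1, -1.8]
opening: 0.0536
grip_force: 84.2
[ 0.49783553 -0.42902461  0.10365623]
shift [ 1.2 -0.7 89.7] turn [0.0016 0.0021 0.0002] grip 84.2 open 53.2 t 10.75
```

View pics/w5.png

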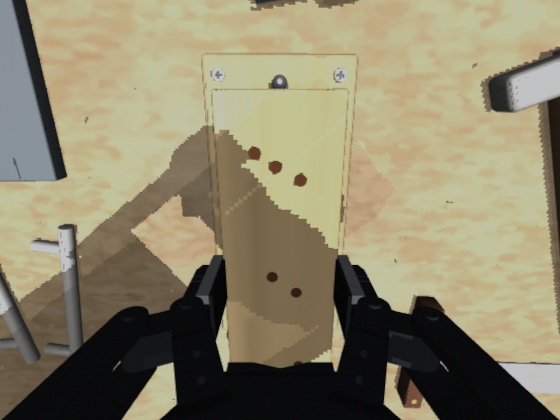

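The board hangs above the bay with its front edge at row 89; the front pin at (279,80) and the screws at (218,75) and (340,75) are symmetric about it. I'll check the lengthwise alignment numerically.

```bash
python3 - <<'E'
from h import *
w=shot("wrist");z=ctrl.get_obs()["tool_pos"][2]*1000
print("screws",inhand(w,[(218,75),(340,75)],15-z),"pin top",inhand(w,[(279.5,80)],77-z),"edge",inhand(w,[(212,90),(347,89.5)],12))
E
```

```text
screws [[100.9 -42.7  88.1]
 [100.9  43.3  88.2]] pin top [[93.5  0.6 26.2]] edge [[ 87.2 -26.7 -12.2]
 [ 87.4  27.9 -12.2]]
```

```bash
python3 -m handwheel '[{"gripper":1,"offset":[0.5,-0.4,5],"rotation":[0.001,0.001,0]},{"gripper":1,"offset":[0.5,-0.4,15],"rotation":[0.001,0.001,0]},{"gripper":1,"offset":[0.5,-0.4,27],"rotation":[0.001,0.001,0]},{"gripper":1,"offset":[0.5,-0.4,40],"rotation":[0.001,0.001,0]},{"gripper":1,"offset":[0.5,-0.4,53],"rotation":[0.001,0.001,0]},{"gripper":1,"offset":[0.5,-0.4,65],"rotation":[0.001,0.001,0]},{"gripper":1,"offset":[0.5,-0.4,73],"rotation":[0.001,0.001,0]},{"gripper":1,"offset":[0.5,-0.4,76],"rotation":[0.001,0.001,0]}]' 80
python3 - <<'E'
from h import *
togo(498.8,-428.4,15,4.9)
E
```

```text
t: 11.8
tool_pos: [0.4971, -0.4275, 0.025]
tool_rot: [-3.136, -0.135, 0.006]
contact_force: [-0.1, -0.8, -0.9]
opening: 0.0536
grip_force: 84.2
shift [ 1.7  1.1 10. ] turn [-0.0024  0.0035  0.0003] grip 84.2 open 53.6 t 11.8
```

```bash
python3 -m handwheel '[{"gripper":1,"offset":[0,0,4],"rotation":[0,0,0]},{"gripper":1,"offset":[0,0,8],"rotation":[0,0,0]},{"gripper":1,"offset":[0,0,9.5],"rotation":[0,0,0]},{"gripper":1,"offset":[0,0,10],"rotation":[0,0,0]},{"gripper":-0.3,"offset":[0,0,10],"rotation":[0,0,0]},{"gripper":-0.6,"offset":[0,0,9],"rotation":[0,0,0]},{"gripper":-0.7,"offset":[0,0,8],"rotation":[0,0,0]},{"gripper":-0.7,"offset":[0,0,8],"rotation":[0,0,0]}]' 80
python3 -m handwheel '[{"gripper":-0.7,"offset":[0,0,-10],"rotation":[0,0,0]},{"gripper":-0.7,"offset":[0,0,-35],"rotation":[0,0,0]},{"gripper":-0.7,"offset":[0,0,-75],"rotation":[0,0,0]},{"gripper":-0.8,"offset":[0,0,-125],"rotation":[0,0,0]},{"gripper":-1,"offset":[0,0,-180],"rotation":[0,0,0]},{"gripper":-1,"offset":[0,0,-225],"rotation":[0,0,0]},{"gripper":-1,"offset":[0,0,-255],"rotation":[0,0,0]},{"gripper":-1,"offset":[0,0,-265],"rotation":[0,0,0]}]' 80
python3 - <<'E'
from h import *
w=shot("wrist");cv2.imwrite("pics/w6.png",w["image"][:,:,::-1])
cv2.imwrite("pics/w6c.png",cv2.resize(w["image"][60:260,220:340,::-1],None,fx=3,fy=3,interpolation=2))
togo(460,312.5,350,-10.6)
E
```

```text
t: 12.8
tool_pos: [0.4975, -0.428, 0.0183]
tool_rot: [-3.138, -0.135, 0.004]
contact_force: [0.6, 0.0, 0.2]
opening: 0.0726
grip_force: 0.0
t: 13.8
tool_pos: [0.4987, -0.4288, 0.2867]
tool_rot: [3.136, 0.135, 0.001]
contact_force: [-0.6, 0.6, -0.6]
opening: 0.0854
grip_force: 0.0
shift [  25.1 -741.7  -65.3] turn [ 2.000e-03 -2.000e-04  2.708e-01] grip 0.0 open 85.5 t 13.85
```

View pics/w6c.png

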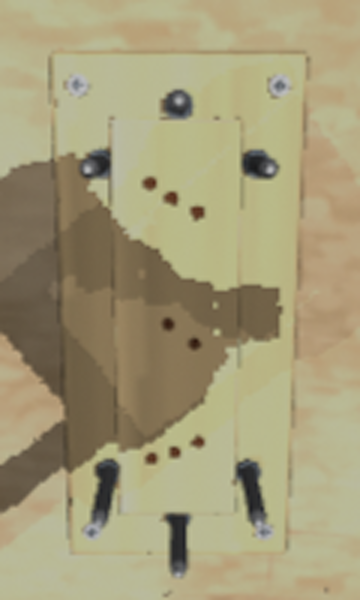

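The spoil board is seated centrally between all six pins. Next I'll fetch the white front.

```bash
python3 -m handwheel '[{"gripper":-1,"offset":[0,-25,0],"rotation":[0,0,0]},{"gripper":-1,"offset":[2,-80,0],"rotation":[0,0,0.03]},{"gripper":-1,"offset":[4,-140,0],"rotation":[0,0,0.06]},{"gripper":-1,"offset":[6,-200,0],"rotation":[0,0,0.08]},{"gripper":-1,"offset":[8,-260,0],"rotation":[0,0,0.1]},{"gripper":-1,"offset":[10,-320,0],"rotation":[0,0,0.13]},{"gripper":-1,"offset":[12,-380,0],"rotation":[0,0,0.16]},{"gripper":-1,"offset":[14,-440,0],"rotation":[0,0,0.18]}]' 80
python3 - <<'E'
from h import *
d=shot("top");f=lambda l:[(130+u/2.4,120+v/2.4) for u,v in l]
print("drawer",plane(d,f([(80,140),(212,143),(148,158)]),.1))
togo(460,312.5,280,-10.6)
E
```

```text
t: 14.85
tool_pos: [0.4731, 0.0134, 0.2815]
tool_rot: [-3.136, 0.15, 0.009]
contact_force: [0.1, 0.3, -0.2]
opening: 0.085
grip_force: 0.0
drawer [[0.55737479 0.2729332  0.1       ]
 [0.55165695 0.1316069  0.1       ]
 [0.53673609 0.20021661 0.1       ]]
shift [ -38.2 -290.7    3.9] turn [-0.0065  0.007   0.0964] grip 0.0 open 85.6 t 14.9
```

```bash
python3 -m handwheel '[{"gripper":-1,"offset":[-5,-40,0],"rotation":[0,0,0.02]},{"gripper":-1,"offset":[-12,-98,0],"rotation":[0,0,0.04]},{"gripper":-1,"offset":[-20,-156,0],"rotation":[0,0,0.06]},{"gripper":-1,"offset":[-28,-214,0],"rotation":[0,0,0.08]},{"gripper":-1,"offset":[-35,-262,0],"rotation":[0,0,0.095]},{"gripper":-1,"offset":[-38,-288,0],"rotation":[0,0,0.095]},{"gripper":-1,"offset":[-38,-291,0],"rotation":[0,0,0.095]},{"gripper":-1,"offset":[-38,-291,0],"rotation":[0,0,0.095]}]' 80
python3 - <<'E'
from h import *
w=shot("wrist")
cv2.imwrite("pics/w7.png",w["image"][:,:,::-1])
uv=proj(w,[[.46,.3125,.016]])[0].astype(int);print(uv)
for t in(15,20,25,30,40):print("white",part(w,tuple(uv),.016,t,110)[0])
uv=proj(w,[[.4555,.19,.014]])[0].astype(int);print(uv)
for t in(15,20,30):print("two",part(w,tuple(uv),.014,t,110)[0])
togo(460,312.5,0,-10.6)
E
```

```text
t: 15.9
tool_pos: [0.4636, 0.304, 0.2827]
tool_rot: [3.127, -0.297, -0.008]
contact_force: [-0.2, 0.2, 0.2]
opening: 0.0856
grip_force: 0.0
[273 169]
white [453.3 321.5  69.3  47.1 -10.4]
white [470.9 313.5 106.8  56.7 -10.4]
white [470.3 314.2 107.4  56.4 -12.7]
white [465.9 318.8 108.2  71.1 -29.7]
white [461.6 320.8 210.7 124.1 -43.5]
[362 155]
two [445.4 196.1 162.3  54.1 -13.6]
two [461.6 192.4 197.2  61.  -10.9]
two [461.9 192.4 198.3  63.6 -10.1]
shift [ -4.1  -8.  283.1] turn [ 0.0004  0.0043 -0.0051] grip 0.0 open 85.4 t 15.95
```

View pics/w7.png

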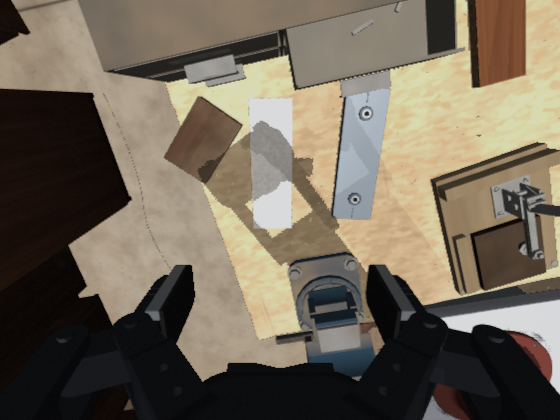

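The white front spans roughly columns 250–293 and rows 98–228, partly in shadow; the two-bush template is at (361,155). I'll segment both by low saturation.

```bash
cat >> h.py <<'E'
def grey(w,box,z,smax):
    u0,v0,u1,v1=box
    s=cv2.cvtColor(w["image"],cv2.COLOR_RGB2HSV)[v0:v1,u0:u1,1]
    m=cv2.morphologyEx((s<smax).astype(np.uint8),cv2.MORPH_OPEN,np.ones((5,5)))
    c=max(cv2.findContours(m,cv2.RETR_EXTERNAL,cv2.CHAIN_APPROX_NONE)[0],key=cv2.contourArea)
    P=(plane(w,c[:,0].astype(float)+[u0,v0],z)[:,:2]*1000).astype(np.float32)
    (x,y),(a,b),t=cv2.minAreaRect(P)
    if a<b:t+=90;a,b=b,a
    return np.round([x,y,a,b,(t+90)%180-90],1), cv2.boundingRect(c+np.array([u0,v0]))
E
python3 - <<'E'
from h import *
w=shot("wrist")
for s in(40,60,80):print("white",grey(w,(235,88,310,240),.016,s))
for s in(40,60,80):print("two",grey(w,(325,90,395,230),.014,s))
print("hand",rect4(w,[(249.5,98),(293,98),(292,228),(252,228)],.016))
E
```

```text
white (array([463.1, 315.4, 180.7,  55.4, -10.2]), (248, 98, 44, 131))
white (array([470.5, 322.3, 192.9,  74.2, -10.1]), (235, 88, 58, 141))
white (array([462.8, 313.1, 206.3, 100.1,  -9.1]), (235, 88, 75, 149))
two (array([452.1, 195.6, 176.6,  61.9, -11.8]), (332, 90, 58, 130))
two (array([452.1, 195.4, 176.8,  62.7, -11.9]), (332, 90, 59, 130))
two (array([451.5, 191.1, 179.5,  85. , -15.2]), (327, 90, 68, 130))
hand [462.9 314.3 180.   55.5 -11.1]
```

```bash
python3 -m handwheel '[{"gripper":-1,"offset":[-1,-11,30],"rotation":[0,0.002,-0.008]},{"gripper":-1,"offset":[-1.5,-11,85],"rotation":[0,0.002,-0.008]},{"gripper":-1,"offset":[-1.5,-11,145],"rotation":[0,0.002,-0.008]},{"gripper":-1,"offset":[-1.5,-11,200],"rotation":[0,0.002,-0.008]},{"gripper":-1,"offset":[-1.5,-11,245],"rotation":[0,0.002,-0.008]},{"gripper":-1,"offset":[-1.5,-11,270],"rotation":[0,0.002,-0.008]},{"gripper":-1,"offset":[-1.5,-11,280],"rotation":[0,0.002,-0.008]},{"gripper":-0.7,"offset":[-1.5,-11,281],"rotation":[0,0.002,-0.008]}]' 60
python3 - <<'E'
from h import *
togo(463,315,0,-10.4)
E
```

```text
t: 17.0
tool_pos: [0.4639, 0.3157, 0.0031]
tool_rot: [-3.128, 0.286, 0.002]
contact_force: [-0.6, 0.2, -0.3]
opening: 0.0728
grip_force: 0.0
shift [-0.7  0.9  3.1] turn [-0.0008  0.0013 -0.0006] grip 0.0 open 72.8 t 17.0
```

```bash
python3 -m handwheel '[{"gripper":-0.4,"offset":[-0.5,1,3],"rotation":[0,0,0]},{"gripper":0.2,"offset":[-0.5,1,3],"rotation":[0,0,0]},{"gripper":0.8,"offset":[-0.5,1,3],"rotation":[0,0,0]},{"gripper":1,"offset":[-0.5,1,3],"rotation":[0,0,0]},{"gripper":1,"offset":[-0.5,1,3],"rotation":[0,0,0]},{"gripper":1,"offset":[-0.5,1,3],"rotation":[0,0,0]},{"gripper":1,"offset":[-0.5,1,-1],"rotation":[0,0,0]},{"gripper":1,"offset":[-0.5,1,-8],"rotation":[0,0,0]}]' 80
python3 - <<'E'
from h import *
togo(463,315,250,-10.4)
E
```

```text
t: 18.0
tool_pos: [0.4621, 0.315, 0.0105]
tool_rot: [-3.129, 0.284, 0.004]
contact_force: [-0.4, -0.9, -1.0]
opening: 0.0537
grip_force: 84.1
shift [ 3.000e-01 -2.000e-01 -2.395e+02] turn [0.0001 0.0026 0.0004] grip 84.1 open 53.7 t 18.0
```

```bash
python3 -m handwheel '[{"gripper":1,"offset":[0,0,-15],"rotation":[0,0,0]},{"gripper":1,"offset":[0,0,-50],"rotation":[0,0,0]},{"gripper":1,"offset":[0,0,-95],"rotation":[0,0,0]},{"gripper":1,"offset":[0,0,-145],"rotation":[0,0,0]},{"gripper":1,"offset":[0,0,-190],"rotation":[0,0,0]},{"gripper":1,"offset":[0,0,-220],"rotation":[0,0,0]},{"gripper":1,"offset":[0,0,-237],"rotation":[0,0,0]},{"gripper":1,"offset":[0,0,-240],"rotation":[0,0,0]}]' 80
cat >> h.py <<'E'
def frontedge(w,h,val,kind):
    "front edge of the held part: its row at columns across, from the steepest step in channel image"
    g=val(w["image"]).astype(np.float32); out=[]
    g=cv2.GaussianBlur(g,(5,5),0)
    for u in range(225,340,10):
        col=np.abs(np.gradient(g[60:130,u])); out.append((u,60+int(col.argmax())))
    return out
sat=lambda im:cv2.cvtColor(im,cv2.COLOR_RGB2HSV)[...,1]
E
python3 - <<'E'
from h import *
w=shot("wrist");cv2.imwrite("pics/w8.png",w["image"][:,:,::-1])
e=frontedge(w,16,sat,0);print(e)
v=np.median([b for _,b in e]);print(inhand(w,[(225,v),(335,v)],16))
togo(497,-428.6,260,4.9)
E
```

```text
t: 19.0
tool_pos: [0.4634, 0.3152, 0.2522]
tool_rot: [-3.127, 0.284, -0.001]
contact_force: [-0.6, -0.4, -1.4]
opening: 0.0535
grip_force: 84.5
[(225, 85), (235, 85), (245, 85), (255, 85), (265, 85), (275, 85), (285, 85), (295, 85), (305, 85), (315, 84), (325, 86), (335, 85)]
[[ 89.3 -21.1 -16.1]
 [ 89.3  22.3 -16.1]]
shift [167.4 725.3  -9.7] turn [-0.0011  0.0011 -0.2667] grip 84.5 open 53.8 t 19.05
```

```bash
python3 -m handwheel '[{"gripper":1,"offset":[4,20,-3],"rotation":[0,0,-0.01]},{"gripper":1,"offset":[15,65,-8],"rotation":[0,0,-0.03]},{"gripper":1,"offset":[29,122,-10],"rotation":[0,0,-0.05]},{"gripper":1,"offset":[42,180,-10],"rotation":[0,0,-0.07]},{"gripper":1,"offset":[55,238,-10],"rotation":[0,0,-0.09]},{"gripper":1,"offset":[69,296,-10],"rotation":[0,0,-0.11]},{"gripper":1,"offset":[82,354,-10],"rotation":[0,0,-0.13]},{"gripper":1,"offset":[95,410,-10],"rotation":[0,0,-0.15]}]' 80
python3 - <<'E'
from h import *
togo(497.7,-428.5,260,4.9)
E
```

```text
t: 20.05
tool_pos: [0.4816, -0.107, 0.2583]
tool_rot: [-3.139, 0.048, 0.006]
contact_force: [0.6, -0.0, -2.3]
opening: 0.0538
grip_force: 84.6
shift [ 26.  320.9  -2.6] turn [-0.0025  0.004  -0.1163] grip 84.6 open 53.8 t 20.05
```

```bash
python3 -m handwheel '[{"gripper":1,"offset":[4,50,0],"rotation":[0,0,-0.02]},{"gripper":1,"offset":[8,105,0],"rotation":[0,0,-0.04]},{"gripper":1,"offset":[13,163,0],"rotation":[0,0,-0.06]},{"gripper":1,"offset":[18,221,0],"rotation":[0,0,-0.08]},{"gripper":1,"offset":[22,272,0],"rotation":[0,0,-0.1]},{"gripper":1,"offset":[25,308,0],"rotation":[0,0,-0.115]},{"gripper":1,"offset":[25.5,320,0],"rotation":[0,0,-0.116]},{"gripper":1,"offset":[25.5,322,0],"rotation":[0,0,-0.116]}]' 80
python3 -m handwheel '[{"gripper":1,"offset":[0,0,10],"rotation":[0,0,0]},{"gripper":1,"offset":[0,0,45],"rotation":[0,0,0]},{"gripper":1,"offset":[0,0,90],"rotation":[0,0,0]},{"gripper":1,"offset":[0,0,125],"rotation":[0,0,0]},{"gripper":1,"offset":[0,0,145],"rotation":[0,0,0]},{"gripper":1,"offset":[0,0,155],"rotation":[0,0,0]},{"gripper":1,"offset":[0,0,155],"rotation":[0,0,0]},{"gripper":1,"offset":[0,0,155],"rotation":[0,0,0]}]' 80
python3 - <<'E'
from h import *
togo(497.7,-428.5,27,4.9)
w=shot("wrist");z=ctrl.get_obs()["tool_pos"][2]*1000
cv2.imwrite("pics/w9.png",w["image"][:,:,::-1])
# screws: dark/low-sat blobs near expected projected spots
im=w["image"]; g=sat(im)[60:100,190:370]
m=(g<60).astype(np.uint8)
n,l,st,c=cv2.connectedComponentsWithStats(m)
for i in range(1,n):
    if st[i,4]>8: print(st[i]+[190,60,0,0,0],c[i]+[190,60], inhand(w,[c[i]+[190,60]],15-z)[0])
e=frontedge(w,16,sat,0);v=np.median([b for _,b in e]);print(v,inhand(w,[(280,v)],16))
print("pin top expected px",proj(w,[[.4967+.096*np.cos(.0855),-.4286+.096*np.sin(.0855),.077]]))
E
```

```text
t: 21.05
tool_pos: [0.4977, -0.4275, 0.2583]
tool_rot: [-3.135, -0.132, 0.004]
contact_force: [-0.2, 0.1, -1.5]
opening: 0.0539
grip_force: 84.6
t: 22.05
tool_pos: [0.4989, -0.4287, 0.1071]
tool_rot: [3.138, 0.133, 0.002]
contact_force: [-1.0, 0.3, -1.3]
opening: 0.0533
grip_force: 84.6
shift [-1.2 -0.4 80.1] turn [ 0.0013 -0.001  -0.0007] grip 84.6 open 53.3 t 22.05
[190  60  14  15  84] [196.4047619   68.78571429] [105.1 -58.7  92.2]
[ 206   60  148   40 5303] [276.76013577  79.58853479] [98.  -1.6 92.3]
[190  80   8  20  89] [192.15730337  87.68539326] [ 92.5 -62.9  92.2]
[355  91  15   9  90] [362.22222222  94.93333333] [87.6 60.9 92.4]
85.0 [[ 88.7   0.7 -15.9]]
pin top expected px [[277.87903297  79.50296721]]
```

```bash
python3 -m handwheel '[{"gripper":1,"offset":[-0.5,-0.2,5],"rotation":[0,0,0]},{"gripper":1,"offset":[-0.5,-0.2,15],"rotation":[0,0,0]},{"gripper":1,"offset":[-0.5,-0.2,27],"rotation":[0,0,0]},{"gripper":1,"offset":[-0.5,-0.2,40],"rotation":[0,0,0]},{"gripper":1,"offset":[-0.5,-0.2,52],"rotation":[0,0,0]},{"gripper":1,"offset":[-0.5,-0.2,62],"rotation":[0,0,0]},{"gripper":1,"offset":[-0.5,-0.2,68],"rotation":[0,0,0]},{"gripper":1,"offset":[-0.5,-0.2,70],"rotation":[0,0,0]}]' 80
python3 - <<'E'
from h import *
togo(497.7,-428.5,27,4.9)
E
```

```text
t: 23.1
tool_pos: [0.4973, -0.4275, 0.0347]
tool_rot: [-3.137, -0.133, 0.002]
contact_force: [-0.0, -0.6, -1.8]
opening: 0.0531
grip_force: 84.6
shift [0.3 1.  7.7] turn [-0.0015  0.0013 -0.0007] grip 84.6 open 53.1 t 23.1
```

```bash
python3 -m handwheel '[{"gripper":1,"offset":[0,0.4,3],"rotation":[0,0,0]},{"gripper":1,"offset":[0,0.4,6],"rotation":[0,0,0]},{"gripper":1,"offset":[0,0.4,7.5],"rotation":[0,0,0]},{"gripper":1,"offset":[0,0.4,8],"rotation":[0,0,0]},{"gripper":-0.3,"offset":[0,0.4,8],"rotation":[0,0,0]},{"gripper":-0.6,"offset":[0,0.4,7],"rotation":[0,0,0]},{"gripper":-0.7,"offset":[0,0.4,6],"rotation":[0,0,0]},{"gripper":-0.7,"offset":[0,0.4,6],"rotation":[0,0,0]}]' 80
python3 -m handwheel '[{"gripper":-0.7,"offset":[0,0,-10],"rotation":[0,0,0]},{"gripper":-0.7,"offset":[0,0,-35],"rotation":[0,0,0]},{"gripper":-0.7,"offset":[0,0,-75],"rotation":[0,0,0]},{"gripper":-0.8,"offset":[0,0,-125],"rotation":[0,0,0]},{"gripper":-1,"offset":[0,0,-180],"rotation":[0,0,0]},{"gripper":-1,"offset":[0,0,-220],"rotation":[0,0,0]},{"gripper":-1,"offset":[0,0,-245],"rotation":[0,0,0]},{"gripper":-1,"offset":[0,0,-250],"rotation":[0,0,0]}]' 80
python3 - <<'E'
from h import *
w=shot("wrist");cv2.imwrite("pics/w10.png",w["image"][:,:,::-1])
c=proj(w,[[.4967,-.4286,.043]])[0].astype(int);print(c)
for s in(30,40,50):print("white in jig",grey(w,(c[0]-35,c[1]-80,c[0]+35,c[1]+80),.043,s))
togo(606,15,280,4.4)
E
```

```text
t: 24.1
tool_pos: [0.4974, -0.428, 0.0291]
tool_rot: [-3.138, -0.133, 0.002]
contact_force: [-0.8, 0.7, 0.5]
opening: 0.0727
grip_force: 0.0
t: 25.1
tool_pos: [0.4984, -0.429, 0.2827]
tool_rot: [3.136, 0.133, 0.004]
contact_force: [-0.4, 0.3, -0.3]
opening: 0.0853
grip_force: 0.0
[278 172]
white in jig (array([ 488.5, -428.7,  209.6,   70.6,    6.4]), (247, 92, 59, 160))
white in jig (array([ 488.7, -430.4,  209.5,   77.9,    4.9]), (247, 92, 65, 160))
white in jig (array([ 488.9, -432.3,  209.6,   77.9,    6.3]), (247, 92, 65, 160))
shift [ 145.1 -433.     0.9] turn [ 0.0014 -0.001   0.008 ] grip 0.0 open 85.2 t 25.15
```

```bash
cat >> h.py <<'E'
def edges(w,z,f=sat,c=(.4967,-.4286),a=4.85):
    "signed edge positions (mm, jig axes) of the top face at height z in the jig: strongest steps along lines across it"
    g=cv2.GaussianBlur(f(w["image"]),(3,3),0).astype(np.float32); a=np.radians(a)
    X=np.array([np.cos(a),np.sin(a)]);Y=np.array([-X[1],X[0]])
    def step(p0,dr,lo,hi):
        t=np.arange(lo,hi,.5); P=np.array(c)+(p0+t[:,None]*dr)/1000
        uv=proj(w,np.c_[P,np.full(len(P),z)]).astype(np.float32)
        s=cv2.remap(g,uv[None,:,0],uv[None,:,1],cv2.INTER_LINEAR)[0]
        return t[np.abs(np.gradient(cv2.GaussianBlur(s[None],(1,1),0)[0])).argmax()]
    print("front",[step(y*Y,X,80,100) for y in(-20,-15,15,20)],"rear",[step(y*Y,X,-100,-80) for y in(-20,-15,15,20)])
    print("left",[step(x*X,Y,20,36) for x in(-40,-20,0,20,40)],"right",[step(x*X,Y,-36,-20) for x in(-40,-20,0,20,40)])
E
python3 - <<'E'
from h import *
w=shot("wrist"); edges(w,.043)
E
```

```text
front [np.float64(90.0), np.float64(90.0), np.float64(90.0), np.float64(90.0)] rear [np.float64(-90.5), np.float64(-90.5), np.float64(-90.5), np.float64(-90.5)]
left [np.float64(27.0), np.float64(27.5), np.float64(27.0), np.float64(27.0), np.float64(27.5)] right [np.float64(-29.0), np.float64(-28.5), np.float64(-29.0), np.float64(-30.0), np.float64(-29.5)]
```

The white front sits square in the jig: its edges are at ±90 and about ±28 mm at the expected height. The dark front is next.

```bash
python3 -m handwheel '[{"gripper":-1,"offset":[12,-35,0],"rotation":[0,0,0]},{"gripper":-1,"offset":[30,-90,0],"rotation":[0,0,0]},{"gripper":-1,"offset":[49,-148,0],"rotation":[0,0,0]},{"gripper":-1,"offset":[69,-206,0],"rotation":[0,0,0]},{"gripper":-1,"offset":[88,-264,0],"rotation":[0,0,0]},{"gripper":-1,"offset":[108,-322,0],"rotation":[0,0,0]},{"gripper":-1,"offset":[127,-380,0],"rotation":[0,0,0.004]},{"gripper":-1,"offset":[145,-433,0],"rotation":[0,0,0.008]}]' 80
python3 -m handwheel '[{"gripper":-1,"offset":[0,0,20],"rotation":[0,0,0]},{"gripper":-1,"offset":[0,0,40],"rotation":[0,0,0]},{"gripper":-1,"offset":[0,0,40],"rotation":[0,0,0]},{"gripper":-1,"offset":[0,0,40],"rotation":[0,0,0]},{"gripper":-1,"offset":[0,0,40],"rotation":[0,0,0]},{"gripper":-1,"offset":[0,0,40],"rotation":[0,0,0]},{"gripper":-1,"offset":[0,0,40],"rotation":[0,0,0]},{"gripper":-1,"offset":[0,0,40],"rotation":[0,0,0]}]' 80
python3 - <<'E'
from h import *
w=shot("wrist"); cv2.imwrite("pics/w11.png",w["image"][:,:,::-1])
c=proj(w,[[.606,.015,.016]])[0].astype(int);print(c)
# dark wood: strongly red hue, any brightness
b=cv2.cvtColor(w["image"],cv2.COLOR_RGB2HSV)
print(b[c[1]-50:c[1]+60:20,c[0]], b[c[1],c[0]-60:c[0]+61:15])
for t in(25,35,45):print("dark",part(w,tuple(c),.016,t,110)[0])
edges(w,.016,c=(.606,.015),a=4.3)
togo(606,15,0,4.4)
E
```

```text
t: 26.2
tool_pos: [0.6048, 0.0177, 0.277]
tool_rot: [-3.138, -0.121, 0.007]
contact_force: [-0.1, -0.7, 0.5]
opening: 0.0852
grip_force: 0.0
t: 27.2
tool_pos: [0.6055, 0.0155, 0.2397]
tool_rot: [-3.138, -0.121, 0.001]
contact_force: [0.1, -1.1, 0.1]
opening: 0.0852
grip_force: 0.0
[279 172]
[[ 11 153 127]
 [ 12 153 125]
 [ 11 147  64]
 [ 12 154  71]
 [ 11 152  72]
 [ 11 148  62]] [[ 18  76 154]
 [ 17  77 156]
 [ 18  87 141]
 [ 11 154  68]
 [ 11 153  70]
 [ 11 153  65]
 [ 17  91 115]
 [ 22  68 222]
 [ 21  68 222]]
dark [581.1  13.2 126.9  55.1   4.5]
dark [580.9  13.2 129.6  55.3   4.5]
dark [602.2  15.1 172.3  55.7   5.3]
front [np.float64(89.5), np.float64(89.5), np.float64(90.5), np.float64(90.5)] rear [np.float64(-89.0), np.float64(-89.0), np.float64(-89.0), np.float64(-89.0)]
left [np.float64(27.0), np.float64(28.0), np.float64(27.5), np.float64(27.0), np.float64(28.0)] right [np.float64(-27.5), np.float64(-27.0), np.float64(-27.0), np.float64(-27.5), np.float64(-27.0)]
shift [  0.6   0.8 239.6] turn [-0.0011  0.0008  0.0001] grip 0.0 open 85.0 t 27.25
```

```bash
python3 -m handwheel '[{"gripper":-1,"offset":[0.8,0.7,35],"rotation":[0,0,0]},{"gripper":-1,"offset":[0.8,0.7,90],"rotation":[0,0,0]},{"gripper":-1,"offset":[0.8,0.7,145],"rotation":[0,0,0]},{"gripper":-1,"offset":[0.8,0.7,190],"rotation":[0,0,0]},{"gripper":-1,"offset":[0.8,0.7,220],"rotation":[0,0,0]},{"gripper":-1,"offset":[0.8,0.7,234],"rotation":[0,0,0]},{"gripper":-0.8,"offset":[0.8,0.7,238],"rotation":[0,0,0]},{"gripper":-0.7,"offset":[0.8,0.7,238],"rotation":[0,0,0]}]' 60
python3 - <<'E'
from h import *
togo(606.4,15,0,4.4)
E
```

```text
t: 28.25
tool_pos: [0.6071, 0.0151, 0.0028]
tool_rot: [-3.138, -0.121, -0.002]
contact_force: [0.4, -0.2, 0.6]
opening: 0.0729
grip_force: 0.0
shift [-0.7  0.   2.8] turn [-0.0008 -0.001   0.0001] grip 0.0 open 72.9 t 28.25
```

```bash
python3 -m handwheel '[{"gripper":-0.4,"offset":[-0.5,0,3],"rotation":[0,0,0]},{"gripper":0.2,"offset":[-0.5,0,3],"rotation":[0,0,0]},{"gripper":0.8,"offset":[-0.5,0,3],"rotation":[0,0,0]},{"gripper":1,"offset":[-0.5,0,3],"rotation":[0,0,0]},{"gripper":1,"offset":[-0.5,0,3],"rotation":[0,0,0]},{"gripper":1,"offset":[-0.5,0,3],"rotation":[0,0,0]},{"gripper":1,"offset":[-0.5,0,-1],"rotation":[0,0,0]},{"gripper":1,"offset":[-0.5,0,-8],"rotation":[0,0,0]}]' 80
python3 -m handwheel '[{"gripper":1,"offset":[0,0,-15],"rotation":[0,0,0]},{"gripper":1,"offset":[0,0,-50],"rotation":[0,0,0]},{"gripper":1,"offset":[0,0,-95],"rotation":[0,0,0]},{"gripper":1,"offset":[0,0,-145],"rotation":[0,0,0]},{"gripper":1,"offset":[0,0,-190],"rotation":[0,0,0]},{"gripper":1,"offset":[0,0,-225],"rotation":[0,0,0]},{"gripper":1,"offset":[0,0,-247],"rotation":[0,0,0]},{"gripper":1,"offset":[0,0,-252],"rotation":[0,0,0]}]' 80
python3 - <<'E'
from h import *
w=shot("wrist");cv2.imwrite("pics/w12.png",w["image"][:,:,::-1])
e=frontedge(w,16,sat,0);print(e)
v=np.median([b for _,b in e]);print(inhand(w,[(225,v),(335,v)],16))
togo(497.2,-428.6,260,4.9)
E
```

```text
t: 29.25
tool_pos: [0.6046, 0.0152, 0.0089]
tool_rot: [-3.138, -0.121, 0.005]
contact_force: [0.1, 0.2, -1.0]
opening: 0.0534
grip_force: 84.5
t: 30.25
tool_pos: [0.6064, 0.0147, 0.2635]
tool_rot: [-3.139, -0.121, -0.003]
contact_force: [-0.2, -0.5, -0.8]
opening: 0.0543
grip_force: 84.5
[(225, 84), (235, 84), (245, 84), (255, 84), (265, 84), (275, 84), (285, 84), (295, 84), (305, 84), (315, 84), (325, 84), (335, 84)]
[[ 89.5 -20.9 -16. ]
 [ 89.5  22.4 -16. ]]
shift [-142.5  433.7    2. ] turn [-0.001  -0.0001 -0.0087] grip 84.5 open 53.9 t 30.3
```

```bash
python3 -m handwheel '[{"gripper":1,"offset":[-6,18,0],"rotation":[0,0,0]},{"gripper":1,"offset":[-20,62,0],"rotation":[0,0,0]},{"gripper":1,"offset":[-39,119,0],"rotation":[0,0,0]},{"gripper":1,"offset":[-58,177,0],"rotation":[0,0,0]},{"gripper":1,"offset":[-77,235,0],"rotation":[0,0,0]},{"gripper":1,"offset":[-96,293,0],"rotation":[0,0,-0.004]},{"gripper":1,"offset":[-115,351,0],"rotation":[0,0,-0.008]},{"gripper":1,"offset":[-132,402,0],"rotation":[0,0,-0.008]}]' 80
python3 -m handwheel '[{"gripper":1,"offset":[-7,22,0],"rotation":[0,0,0]},{"gripper":1,"offset":[-10,31,10],"rotation":[0,0,0]},{"gripper":1,"offset":[-10.5,31.5,40],"rotation":[0,0,0]},{"gripper":1,"offset":[-10.5,31.5,85],"rotation":[0,0,0]},{"gripper":1,"offset":[-10.5,31.5,120],"rotation":[0,0,0]},{"gripper":1,"offset":[-10.5,31.5,145],"rotation":[0,0,0]},{"gripper":1,"offset":[-10.5,31.5,155],"rotation":[0,0,0]},{"gripper":1,"offset":[-10.5,31.5,155],"rotation":[0,0,0]}]' 80
python3 - <<'E'
from h import *
togo(497.2,-428.6,43,4.9);shot("wrist");togo(497.2,-428.6,43,4.9)
E
```

```text
t: 31.3
tool_pos: [0.5026, -0.3985, 0.2586]
tool_rot: [-3.135, -0.131, 0.006]
contact_force: [-0.3, 1.1, -1.1]
opening: 0.0537
grip_force: 84.5
t: 32.3
tool_pos: [0.497, -0.4271, 0.1052]
tool_rot: [-3.136, -0.135, 0.003]
contact_force: [0.6, -0.6, -1.8]
opening: 0.0541
grip_force: 84.5
shift [ 0.2  1.7 62.2] turn [-0.0028  0.0021  0.0003] grip 84.5 open 54.1 t 32.3
shift [-0.4  0.8 63.6] turn [-0.0009  0.0007  0.0001] grip 84.5 open 53.8 t 32.35
```

```bash
python3 -m handwheel '[{"gripper":1,"offset":[0,1,5],"rotation":[0,0,0]},{"gripper":1,"offset":[0,1,13],"rotation":[0,0,0]},{"gripper":1,"offset":[0,1,22],"rotation":[0,0,0]},{"gripper":1,"offset":[0,1,32],"rotation":[0,0,0]},{"gripper":1,"offset":[0,1,42],"rotation":[0,0,0]},{"gripper":1,"offset":[0,1,50],"rotation":[0,0,0]},{"gripper":1,"offset":[0,1,54],"rotation":[0,0,0]},{"gripper":1,"offset":[0,1,55],"rotation":[0,0,0]}]' 80
python3 - <<'E'
from h import *
togo(497.2,-428.6,43,4.9)
E
```

```text
t: 33.35
tool_pos: [0.4971, -0.4291, 0.0509]
tool_rot: [-3.137, -0.133, 0.002]
contact_force: [0.0, -0.1, -0.4]
opening: 0.054
grip_force: 84.5
shift [ 0.2 -0.5  7.9] turn [-0.0014  0.0012 -0.0007] grip 84.5 open 54.0 t 33.35
```

```bash
python3 -m handwheel '[{"gripper":1,"offset":[0,0,3],"rotation":[0,0,0]},{"gripper":1,"offset":[0,0,6],"rotation":[0,0,0]},{"gripper":1,"offset":[0,0,7.5],"rotation":[0,0,0]},{"gripper":1,"offset":[0,0,8],"rotation":[0,0,0]},{"gripper":-0.3,"offset":[0,0,8],"rotation":[0,0,0]},{"gripper":-0.6,"offset":[0,0,7],"rotation":[0,0,0]},{"gripper":-0.7,"offset":[0,0,6],"rotation":[0,0,0]},{"gripper":-0.7,"offset":[0,0,6],"rotation":[0,0,0]}]' 80
python3 -m handwheel '[{"gripper":-0.7,"offset":[0,0,-10],"rotation":[0,0,0]},{"gripper":-0.7,"offset":[0,0,-35],"rotation":[0,0,0]},{"gripper":-0.7,"offset":[0,0,-75],"rotation":[0,0,0]},{"gripper":-0.8,"offset":[0,0,-125],"rotation":[0,0,0]},{"gripper":-1,"offset":[0,0,-175],"rotation":[0,0,0]},{"gripper":-1,"offset":[0,0,-210],"rotation":[0,0,0]},{"gripper":-1,"offset":[0,0,-225],"rotation":[0,0,0]},{"gripper":-1,"offset":[0,0,-230],"rotation":[0,0,0]}]' 80
python3 - <<'E'
from h import *
w=shot("wrist");cv2.imwrite("pics/w13.png",w["image"][:,:,::-1])
edges(w,.059)
togo(455,190,280,-13.5)
E
```

```text
t: 34.35
tool_pos: [0.4973, -0.4294, 0.0456]
tool_rot: [-3.138, -0.133, 0.001]
contact_force: [-0.5, -0.4, 0.4]
opening: 0.0723
grip_force: 0.0
t: 35.35
tool_pos: [0.4974, -0.4295, 0.2757]
tool_rot: [-3.138, -0.133, 0.001]
contact_force: [-0.8, 0.7, -0.0]
opening: 0.0854
grip_force: 0.0
front [np.float64(89.5), np.float64(89.5), np.float64(89.5), np.float64(89.5)] rear [np.float64(-90.5), np.float64(-89.0), np.float64(-89.0), np.float64(-89.0)]
left [np.float64(26.5), np.float64(26.0), np.float64(25.5), np.float64(25.0), np.float64(26.0)] right [np.float64(-29.0), np.float64(-28.5), np.float64(-29.0), np.float64(-29.0), np.float64(-29.0)]
shift [  10.3 -620.7   -4. ] turn [-0.0013  0.0014  0.3204] grip 0.0 open 85.4 t 35.4
```

The dark front is seated well. Last is the two-bush template.

```bash
python3 -m handwheel '[{"gripper":-1,"offset":[0,-30,0],"rotation":[0,0,0.01]},{"gripper":-1,"offset":[1,-85,0],"rotation":[0,0,0.04]},{"gripper":-1,"offset":[2,-145,0],"rotation":[0,0,0.07]},{"gripper":-1,"offset":[3,-205,0],"rotation":[0,0,0.1]},{"gripper":-1,"offset":[4,-265,0],"rotation":[0,0,0.13]},{"gripper":-1,"offset":[5,-325,0],"rotation":[0,0,0.16]},{"gripper":-1,"offset":[6,-385,0],"rotation":[0,0,0.19]},{"gripper":-1,"offset":[7,-440,0],"rotation":[0,0,0.22]}]' 80
python3 - <<'E'
from h import *
togo(455,190,280,-13.5)
E
```

```text
t: 36.4
tool_pos: [0.4657, 0.0116, 0.2733]
tool_rot: [-3.133, 0.214, 0.007]
contact_force: [1.0, 0.7, -1.0]
opening: 0.0854
grip_force: 0.0
shift [ -34.9 -175.3   -6.4] turn [-0.0008  0.0047  0.0995] grip 0.0 open 85.4 t 36.4
```

```bash
python3 -m handwheel '[{"gripper":-1,"offset":[-10,-50,0],"rotation":[0,0,0.03]},{"gripper":-1,"offset":[-20,-100,0],"rotation":[0,0,0.06]},{"gripper":-1,"offset":[-30,-145,0],"rotation":[0,0,0.09]},{"gripper":-1,"offset":[-34,-172,0],"rotation":[0,0,0.1]},{"gripper":-1,"offset":[-35,-175,0],"rotation":[0,0,0.1]},{"gripper":-1,"offset":[-35,-175,0],"rotation":[0,0,0.1]},{"gripper":-1,"offset":[-35,-175,0],"rotation":[0,0,0.1]},{"gripper":-1,"offset":[-35,-175,0],"rotation":[0,0,0.1]}]' 80
python3 - <<'E'
from h import *
w=shot("wrist"); cv2.imwrite("pics/w14.png",w["image"][:,:,::-1])
c=proj(w,[[.455,.19,.014]])[0].astype(int);print(c)
for s in(30,50,70):print(grey(w,(c[0]-36,c[1]-75,c[0]+36,c[1]+75),.014,s))
cir=cv2.HoughCircles(cv2.cvtColor(w["image"],cv2.COLOR_RGB2GRAY)[c[1]-80:c[1]+80,c[0]-40:c[0]+40],cv2.HOUGH_GRADIENT,1,40,param1=100,param2=9,minRadius=5,maxRadius=10)
if cir is not None:
    for u,v,r in cir[0][:4]: print(u+c[0]-40,v+c[1]-80,r,plane(w,[u+c[0]-40,v+c[1]-80],.019))
edges(w,.014,c=(.455,.19),a=-13.4)
togo(455,190,0,-13.4)
E
```

```text
t: 37.4
tool_pos: [0.4562, 0.1869, 0.2758]
tool_rot: [-3.119, 0.371, 0.002]
contact_force: [0.8, -0.1, -0.4]
opening: 0.0854
grip_force: 0.0
[277 168]
(array([459.8, 199.5, 187.5,  68.8, -12.6]), (241, 93, 55, 138))
(array([459.1, 199.7, 189. ,  68.9, -12.6]), (241, 93, 55, 139))
(array([456. , 199.7, 195.1,  70.2, -12.6]), (241, 93, 56, 143))
274.5 211.5 6.9 [[0.39702168 0.2080878  0.019     ]]
273.5 126.5 7.1 [[0.50979791 0.18155538 0.019     ]]
front [np.float64(88.0), np.float64(87.5), np.float64(82.0), np.float64(80.0)] rear [np.float64(-93.5), np.float64(-93.5), np.float64(-92.0), np.float64(-92.0)]
left [np.float64(32.0), np.float64(33.0), np.float64(32.0), np.float64(31.5), np.float64(32.5)] right [np.float64(-24.0), np.float64(-23.5), np.float64(-23.5), np.float64(-23.0), np.float64(-24.0)]
shift [ -1.5  -2.4 275.9] turn [-0.0008  0.0012 -0.0026] grip 0.0 open 85.1 t 37.45
```

The two bushes (116 mm apart) and the edges agree on a centre of (453.4, 194.8). The open drawer's handle may overhang the template's front end, so I'll check that before lifting.

```bash
python3 - <<'E'
import cv2
i=cv2.imread("pics/w14.png")
cv2.imwrite("pics/w14c.png",cv2.resize(i[20:240,180:400],None,fx=2.7,fy=2.7,interpolation=2))
E
```

```text
(no output)
```

View pics/w14c.png

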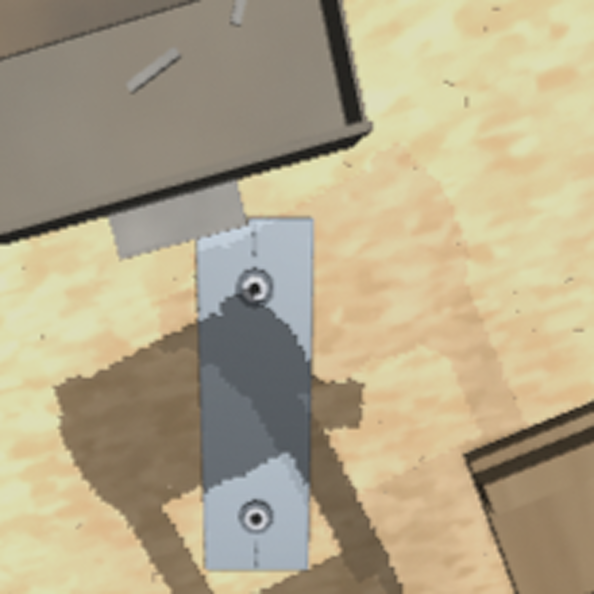

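The handle does cover the template's front-left corner, with handle corners at crop (122,258) and (247,220). I'll triangulate it.

```bash
python3 - <<'E'
from h import *
w=shot("wrist");d=shot("top")
ft=lambda u,v:(130+u/2.4,120+v/2.4); fw=lambda u,v:(180+u/2.7,20+v/2.7)
for a,b in(((173,158),(247,220)),((126,158),(122,258))):
    for z in(.03,.06,.09,.12): print(z,plane(d,ft(*a),z)[0][:2].round(4),plane(w,fw(*b),z)[0][:2].round(4))
a=np.radians(-13.3);X=np.array([np.cos(a),np.sin(a)]);Y=np.array([-X[1],X[0]])
C=np.array([.4534,.1948]);print("front corners L,R",C+.09*X+.028*Y,C+.09*X-.028*Y)
E
```

```text
0.03 [0.5436 0.1862] [0.5398 0.1766]
0.06 [0.5405 0.1807] [0.5395 0.1758]
0.09 [0.5373 0.1753] [0.5392 0.1751]
0.12 [0.5342 0.1698] [0.5389 0.1743]
0.03 [0.5446 0.2395] [0.5372 0.2361]
0.06 [0.5414 0.2328] [0.5371 0.2307]
0.09 [0.5382 0.226 ] [0.537  0.2254]
0.12 [0.535  0.2192] [0.537 0.22 ]
front corners L,R [0.54742749 0.20134453] [0.53454471 0.14684652]
```

The handle is about 90 mm up and overhangs the template's front-left corner by about 10 mm. So I'll grip, lift 20 mm, draw back 28 mm along the template, then rise.

```bash
python3 -m handwheel '[{"gripper":-1,"offset":[-3,-5,35],"rotation":[0,0,-0.003]},{"gripper":-1,"offset":[-4.2,-6.7,90],"rotation":[0,0,-0.004]},{"gripper":-1,"offset":[-4.2,-6.7,145],"rotation":[0,0,-0.004]},{"gripper":-1,"offset":[-4.2,-6.7,195],"rotation":[0,0,-0.004]},{"gripper":-1,"offset":[-4.2,-6.7,240],"rotation":[0,0,-0.004]},{"gripper":-1,"offset":[-4.2,-6.7,264],"rotation":[0,0,-0.004]},{"gripper":-0.8,"offset":[-4.2,-6.7,272],"rotation":[0,0,-0.004]},{"gripper":-0.7,"offset":[-4.2,-6.7,274],"rotation":[0,0,-0.004]}]' 60
python3 - <<'E'
from h import *
togo(453.4,194.8,-1,-13.3)
E
```

```text
t: 38.55
tool_pos: [0.4536, 0.1955, 0.0023]
tool_rot: [-3.119, 0.362, 0.001]
contact_force: [-0.0, -0.4, 0.3]
opening: 0.0727
grip_force: 0.0
shift [-0.1  0.8  3.3] turn [-0.0011  0.0008  0.0008] grip 0.0 open 72.7 t 38.55
```

```bash
python3 -m handwheel '[{"gripper":-0.4,"offset":[0,0.5,3],"rotation":[0,0,0]},{"gripper":0.2,"offset":[0,0.5,3],"rotation":[0,0,0]},{"gripper":0.8,"offset":[0,0.5,3],"rotation":[0,0,0]},{"gripper":1,"offset":[0,0.5,3],"rotation":[0,0,0]},{"gripper":1,"offset":[0,0.5,3],"rotation":[0,0,0]},{"gripper":1,"offset":[0,0.5,3],"rotation":[0,0,0]},{"gripper":1,"offset":[0,0.5,-1],"rotation":[0,0,0]},{"gripper":1,"offset":[0,0.5,-10],"rotation":[0,0,0]}]' 100
python3 -m handwheel '[{"gripper":1,"offset":[0,0,-5],"rotation":[0,0,0]},{"gripper":1,"offset":[-5,0,-10],"rotation":[0,0,0]},{"gripper":1,"offset":[-14,0,-10],"rotation":[0,0,0]},{"gripper":1,"offset":[-22,0,-10],"rotation":[0,0,0]},{"gripper":1,"offset":[-27,0,-12],"rotation":[0,0,0]},{"gripper":1,"offset":[-28,0,-20],"rotation":[0,0,0]},{"gripper":1,"offset":[-28,0,-40],"rotation":[0,0,0]},{"gripper":1,"offset":[-28,0,-75],"rotation":[0,0,0]}]' 100
python3 -m handwheel '[{"gripper":1,"offset":[0,0,-35],"rotation":[0,0,0]},{"gripper":1,"offset":[0,0,-75],"rotation":[0,0,0]},{"gripper":1,"offset":[0,0,-115],"rotation":[0,0,0]},{"gripper":1,"offset":[0,0,-145],"rotation":[0,0,0]},{"gripper":1,"offset":[0,0,-165],"rotation":[0,0,0]},{"gripper":1,"offset":[0,0,-172],"rotation":[0,0,0]},{"gripper":1,"offset":[0,0,-172],"rotation":[0,0,0]},{"gripper":1,"offset":[0,0,-172],"rotation":[0,0,0]}]' 100
python3 - <<'E'
from h import *
w=shot("wrist");cv2.imwrite("pics/w15.png",w["image"][:,:,::-1])
e=frontedge(w,14,sat,0);print(e)
v=np.median([b for _,b in e]);print(inhand(w,[(225,v),(335,v)],15))
cir=cv2.HoughCircles(cv2.cvtColor(w["image"],cv2.COLOR_RGB2GRAY)[90:260,230:330],cv2.HOUGH_GRADIENT,1,40,param1=100,param2=15,minRadius=12,maxRadius=30)
if cir is not None: print(cir[0][:3]+[230,90,0], inhand(w,cir[0][:3,:2]+[230,90],20))
togo(497,-428.6,260,4.9)
E
```

```text
t: 39.55
tool_pos: [0.4521, 0.1948, 0.0115]
tool_rot: [-3.12, 0.362, 0.005]
contact_force: [0.3, -0.5, -2.7]
opening: 0.0529
grip_force: 105.0
t: 40.55
tool_pos: [0.4249, 0.201, 0.0867]
tool_rot: [3.12, -0.362, -0.006]
contact_force: [0.1, -0.4, -2.9]
opening: 0.053
grip_force: 105.2
t: 41.55
tool_pos: [0.4254, 0.2009, 0.2571]
tool_rot: [3.12, -0.362, -0.006]
contact_force: [0.5, -0.4, -2.0]
opening: 0.0531
grip_force: 105.3
[(225, 85), (235, 77), (245, 74), (255, 71), (265, 69), (275, 85), (285, 85), (295, 85), (305, 85), (315, 85), (325, 85), (335, 85)]
[[ 88.9 -20.7 -15.4]
 [ 88.9  22.5 -15.3]]
[[280.5        167.5         13.19999981]] [[ 57.2   1.1 -20.2]]
shift [213.9 596.4  -3.2] turn [ 0.      0.0039 -0.3167] grip 105.3 open 53.5 t 41.6
```

```bash
python3 -m handwheel '[{"gripper":1,"offset":[6,16,0],"rotation":[0,0,-0.01]},{"gripper":1,"offset":[18,50,0],"rotation":[0,0,-0.03]},{"gripper":1,"offset":[36,100,0],"rotation":[0,0,-0.06]},{"gripper":1,"offset":[56,155,0],"rotation":[0,0,-0.09]},{"gripper":1,"offset":[76,211,0],"rotation":[0,0,-0.12]},{"gripper":1,"offset":[96,267,0],"rotation":[0,0,-0.15]},{"gripper":1,"offset":[116,322,0],"rotation":[0,0,-0.18]},{"gripper":1,"offset":[134,372,0],"rotation":[0,0,-0.21]}]' 100
python3 - <<'E'
from h import *
togo(497.8,-428.5,260,4.9);shot("wrist");togo(497.8,-428.5,260,4.9)
E
```

```text
t: 42.6
tool_pos: [0.4708, -0.1936, 0.2573]
tool_rot: [-3.139, 0.033, 0.004]
contact_force: [0.3, 0.8, -2.5]
opening: 0.053
grip_force: 105.5
shift [ 32.  234.3  -3.3] turn [-0.0021  0.0022 -0.1066] grip 105.5 open 53.0 t 42.6
shift [ 32.6 228.6  -2.1] turn [ 0.0036  0.0029 -0.1104] grip 105.7 open 52.7 t 42.65
```

```bash
python3 -m handwheel '[{"gripper":1,"offset":[5,38,0],"rotation":[0,0,-0.02]},{"gripper":1,"offset":[12,88,0],"rotation":[0,0,-0.05]},{"gripper":1,"offset":[19,138,0],"rotation":[0,0,-0.07]},{"gripper":1,"offset":[26,186,0],"rotation":[0,0,-0.09]},{"gripper":1,"offset":[31,222,0],"rotation":[0,0,-0.107]},{"gripper":1,"offset":[32.5,234,0],"rotation":[0,0,-0.107]},{"gripper":1,"offset":[32.5,235,5],"rotation":[0,0,-0.107]},{"gripper":1,"offset":[32.5,235,20],"rotation":[0,0,-0.107]}]' 100
python3 -m handwheel '[{"gripper":1,"offset":[0,0,25],"rotation":[0,0,0]},{"gripper":1,"offset":[0,0,55],"rotation":[0,0,0]},{"gripper":1,"offset":[0,0,85],"rotation":[0,0,0]},{"gripper":1,"offset":[0,0,110],"rotation":[0,0,0]},{"gripper":1,"offset":[0,0,125],"rotation":[0,0,0]},{"gripper":1,"offset":[0,0,133],"rotation":[0,0,0]},{"gripper":1,"offset":[0,0,133],"rotation":[0,0,0]},{"gripper":1,"offset":[0,0,133],"rotation":[0,0,0]}]' 100
python3 - <<'E'
from h import *
for i in range(3): togo(497.8,-428.5,58,4.9);shot("wrist")
E
```

```text
t: 43.65
tool_pos: [0.4992, -0.4264, 0.2383]
tool_rot: [-3.138, -0.136, -0.0]
contact_force: [0.7, 0.8, -2.3]
opening: 0.0531
grip_force: 106.0
t: 44.65
tool_pos: [0.4992, -0.4277, 0.1065]
tool_rot: [3.138, 0.135, 0.001]
contact_force: [-0.5, -0.5, -2.5]
opening: 0.0531
grip_force: 105.9
shift [-1.5  0.7 48.5] turn [ 0.0006 -0.0004  0.0003] grip 105.9 open 53.1 t 44.65
shift [-1.5  0.6 48.6] turn [ 0.0007 -0.0005  0.0003] grip 105.9 open 52.9 t 44.7
shift [-1.4  0.7 48.5] turn [ 0.0005 -0.0003  0.0002] grip 105.9 open 53.3 t 44.75
```

```bash
python3 -m handwheel '[{"gripper":1,"offset":[-1.3,0.7,4],"rotation":[0,0,0]},{"gripper":1,"offset":[-1.3,0.7,10],"rotation":[0,0,0]},{"gripper":1,"offset":[-1.3,0.7,18],"rotation":[0,0,0]},{"gripper":1,"offset":[-1.3,0.7,26],"rotation":[0,0,0]},{"gripper":1,"offset":[-1.3,0.7,33],"rotation":[0,0,0]},{"gripper":1,"offset":[-1.3,0.7,38],"rotation":[0,0,0]},{"gripper":1,"offset":[-1.3,0.7,40],"rotation":[0,0,0]},{"gripper":1,"offset":[-1.3,0.7,40],"rotation":[0,0,0]}]' 100
python3 - <<'E'
from h import *
togo(497.8,-428.5,58,4.9)
E
```

```text
t: 45.8
tool_pos: [0.4974, -0.4279, 0.0651]
tool_rot: [-3.138, -0.135, 0.002]
contact_force: [-0.8, -0.3, -2.1]
opening: 0.0531
grip_force: 105.9
shift [0.4 0.6 7.1] turn [-0.0012  0.001   0.0002] grip 105.9 open 53.1 t 45.8
```

```bash
python3 -m handwheel '[{"gripper":1,"offset":[0,0.3,3],"rotation":[0,0,0]},{"gripper":1,"offset":[0,0.3,5],"rotation":[0,0,0]},{"gripper":1,"offset":[0,0.3,6.5],"rotation":[0,0,0]},{"gripper":1,"offset":[0,0.3,7.5],"rotation":[0,0,0]},{"gripper":-0.3,"offset":[0,0.3,7.5],"rotation":[0,0,0]},{"gripper":-0.6,"offset":[0,0.3,6],"rotation":[0,0,0]},{"gripper":-0.7,"offset":[0,0.3,5],"rotation":[0,0,0]},{"gripper":-0.7,"offset":[0,0.3,5],"rotation":[0,0,0]}]' 100
python3 -m handwheel '[{"gripper":-0.7,"offset":[0,0,-10],"rotation":[0,0,0]},{"gripper":-0.7,"offset":[0,0,-35],"rotation":[0,0,0]},{"gripper":-0.7,"offset":[0,0,-75],"rotation":[0,0,0]},{"gripper":-0.8,"offset":[0,0,-125],"rotation":[0,0,0]},{"gripper":-1,"offset":[0,0,-175],"rotation":[0,0,0]},{"gripper":-1,"offset":[0,0,-210],"rotation":[0,0,0]},{"gripper":-1,"offset":[0,0,-220],"rotation":[0,0,0]},{"gripper":-1,"offset":[0,0,-220],"rotation":[0,0,0]}]' 80
python3 - <<'E'
from h import *
w=shot("wrist");cv2.imwrite("pics/w16.png",w["image"][:,:,::-1])
edges(w,.073)
g=cv2.cvtColor(w["image"],cv2.COLOR_RGB2GRAY)
a=np.radians(4.85)
for s in(1,-1):
    u,v=proj(w,[[.4967+s*.058*np.cos(a),-.4286+s*.058*np.sin(a),.078]])[0].astype(int)
    c=cv2.HoughCircles(g[v-20:v+20,u-20:u+20],cv2.HOUGH_GRADIENT,1,40,param1=100,param2=8,minRadius=5,maxRadius=12)
    if c is not None: print(plane(w,c[0][0][:2]+[u-20,v-20],.078).round(4),"exp",(.4967+s*.058*np.cos(a)).round(4),(-.4286+s*.058*np.sin(a)).round(4))
t=shot("top"); print("knob",part(t,(347,180),.014,18)[0])
print(ctrl.get_obs()["contact_force"],ctrl.get_obs()["t"])
E
```

```text
t: 46.8
tool_pos: [0.4974, -0.4283, 0.0601]
tool_rot: [-3.138, -0.135, 0.001]
contact_force: [0.3, 0.6, -0.0]
opening: 0.0725
grip_force: 0.0
t: 47.8
tool_pos: [0.4976, -0.4284, 0.2801]
tool_rot: [-3.138, -0.135, 0.001]
contact_force: [-0.7, -0.4, -0.4]
opening: 0.0856
grip_force: 0.0
front [np.float64(90.5), np.float64(90.5), np.float64(90.5), np.float64(90.5)] rear [np.float64(-90.0), np.float64(-90.0), np.float64(-90.0), np.float64(-90.0)]
left [np.float64(27.0), np.float64(27.5), np.float64(27.0), np.float64(26.5), np.float64(26.5)] right [np.float64(-28.5), np.float64(-29.0), np.float64(-28.5), np.float64(-29.5), np.float64(-29.5)]
[[ 0.5547 -0.4249  0.078 ]] exp 0.5545 -0.4237
[[ 0.4395 -0.4349  0.078 ]] exp 0.4389 -0.4335
knob [ 593.7 -216.3  178.6   54.2    5. ]
[ 0.67484089  1.02712308 -1.27112959] 47.9
```

The template lies centred and level at full height. The knob template hasn't moved and the arm is clear, so I'm handing in.

```bash
python3 -c "
from station import ctrl
print(ctrl.finish_job())"
```

```text
the job is handed in; nothing more can be done
None
```

The jig is loaded bottom-up with the spoil board, white front, dark front and two-bush template, each measured within about 2 mm of centre after placing. I handed the job in at about 48 s; no verdict came back. The knob template had not moved, but I did not re-measure the bar pulls, which the arm never touched. My first grasp of the spoil board slipped and nudged it about 14 mm on the bench before I re-gripped it.

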